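Clamp the steamer lid evenly

ROBOT

A 6-joint arm with a two-finger parallel gripper is mounted at the origin on the work surface. World frame = base frame: x ahead of the robot, y to its left, z up, the work surface at z = 0. Lengths are in m, angles in rad, forces in N, time in s.
With the tool pointing down it reaches from about 0.425 to 0.95 m from the base axis. Payload 3.5 kg.
Tool frame: the origin (TCP) lies midway between the tips of the shut fingers; the grasp point (between the pads) lies 19 mm behind it; x points along the fingers, y is the direction in which the jaws open and shut, and the axes are right-handed (so a half turn about x gives the same grasp; the last joint's range is limited). The gripper opens to 85 mm and grips with 20 to 120 N. Pads are 22 mm wide; open, the fingers measure 114 mm over their backs; the gripper's body (76 mm by 85 mm) begins 54 mm behind the grasp point. The pads swing forward as they close: fully open they stand 13 mm farther back than shut.
Start: joints at [-1.257, 0.286, 1.577, -0, 1.279, -0.15], TCP at [0.302, -0.604, 0.231] pointing down, gripper open.
Joint ranges: [-2.77, 2.77], [-0.9, 2.22], [0.21, 2.48], [-1.53, 4.67], [0.24, 2.81], [-2.84, 2.84]. Speed limits (rad/s): [2.79, 2.79, 3.14, 3.14, 3.14, 3.14].

INTERFACE

Orientations are given as a unit quaternion [x, y, z, w].
In Python, from plant import sensors, optics, ctrl gives the robot as it stands.
- The arm moves only by the tool arm_command, never from a script. Its argument "increments" is a list that holds one entry, the list of rows, each a list of 4 numbers: the shift along the tool's x, y, z in cm, then the turn about the tool's x in rad. A call has 1 to 20 rows; each row shifts and turns the commanded pose from where the row before left it, along the tool's axes as they then stand; what a row does not reach is not made up. A row lasts 1/8 s, in which the tool goes at most 62.5 mm and 10.7 degrees, less where a joint would pass 70% of its speed; a pose out of reach is approached as far as the arm can. A call with a gripper value outside its range is refused whole. "grip" is the finger opening in cm, from 0 to 8.54, set as the call begins (left out, the last holds). The fingers move at their own pace and stop on an object; "grip_force" is the grip in N (left out, the last holds). Time passes only in rows, so rows that do not move let the fingers close. It gives the time, the measured TCP pose, the force and the opening at its end, in the units of the state.
- sensors.get_state(): the state, without advancing time (a new reading comes with each control period).
- optics.read_camera(name): name is "scene" or "top"; returns the picture (420x560x3 uint8, blue, green, red); there is no depth.
- optics.camera_model(name): a dict with "camera_matrix" (3x3 intrinsics, pixels), "dist" ([k1, k2, p1, p2, k3] as OpenCV has them; the pictures are not rectified), "world_from_camera" (4x4, takes a point from camera to world coordinates). Camera axes: x right, y up, looking along -z (the intrinsics and any distortion apply to the point x, -y, -z); pixel columns grow to the right and rows downward; lengths in m; the calibration is good to about 2 mm. A picture is of the moment at which its call begins. camera_model takes no time and is no camera call.
- ctrl.sign_off(): hands the job in, once; it reports no verdict.
Trained networks look in the newest picture that a camera, given by its name, has taken for a name from the list of things; names that differ only in an ending like _2 or _b are one class to them, and where a whole thing is asked for, a point or a joint stands for the part that bears it (a point fixed in the world has none). Each returns a list of dicts, best first, with "conf" (0 to 1); they miss things now and then, are a little off and sometimes report something else, mostly with a low value. They report only what shows in the picture. A call takes as long as a camera call. They do not tell look-alikes from the thing itself.
- optics.boxes_of(camera, query): "at" ([row, column] in pixels, amid what is visible of it).
- optics.place_of(camera, query): "at" ([row, column] in pixels: a listed point, or the origin of a listed thing).
The state is a dict: "time": time; "qpos": joint angles; "dq": joint speeds; "joint_efforts": joint torques, N m; "eef_pos": TCP position; "tcp_rot": TCP orientation; "contact_force": force on the tool from outside, world axes, zero at the start; "wrist_torque": the same for the moment, N m; "opening": opening from 0.0 (shut) to 1.0 (fully open).
Only numpy, scipy, OpenCV 4.12 (cv2) and the standard library are available. Lean on these libraries where they do the work, as an engineer would, in place of code of your own. Each camera call takes 0.05 s, during which the arm holds its last target.

TASK

Clamp down the steamer's lid with its four black bar knobs, turning clockwise, a little at a time and in star order (after one knob always its opposite, then the other pair): first go round until every foot just presses the lid snugly, then go round again, star order once more, until all four are firmly hand-tight. Make no knob firm while another is still loose, feel the turning resistance because each clamp takes up a different amount of slack, and do not overtighten and crush the seal. Leave the lid in its place and everything else on the bench undisturbed.

Things in the scene. Friction and masses are not known exactly. Their poses are not given: they have to be found in the camera images.
- steamer: Round stainless steamer pot standing fixed on the bench, 230 mm diameter, rim 120 mm high, loop handles toward its +y and -y (88 mm high). Origin: centre of its underside; z up. Clamps 1 to 4 sit at 45, 135, 225 and 315 degrees round it, from its +x toward its +y, so 1 is opposite 3 and 2 opposite 4. The knobs stay where they are left.
- lid: Stainless lid lying loose on the rim, 238 mm diameter, flange 6 mm thick, low loop handle at its middle, top 41 mm over the rim. Origin: centre of its underside. Each of the four feet should press on it: under 4 N counts as loose, about 12 N is snug, 27 to 43 N is firm (aim at 35), over 50 N crushes the seal.
- clamp1: Steel bracket 1 on the pot's side, reaching over the lid's edge, 22 mm wide, top of its arm 32 mm over the rim. Origin: on knob 1's axis at rim height, 100 mm from the pot's centre; x points outward. Below the arm a sprung foot, lowered by the knob, presses the lid. At the start it needs 0.2 to 1.1 rad of turn to touch: different for each clamp (worn screws), to be felt.
- knob1_grip (a point): Middle of knob 1's bar: 46 mm long (its x), 13 mm thick (its y), 24 mm tall (z up), 29.5 mm over the bracket's arm. Turns about the vertical here, clockwise from above tightens; it does not sink. Thread drag 0.32 N m (a stopped hand feels some 0.1); once the foot touches, press climbs 54 N and moment 0.2 to 0.32 N m per rad: snug 0.25 rad, firm 0.65 rad past touch. Bar angle tells nothing of slack.
- clamp2: Steel bracket 2 on the pot's side, reaching over the lid's edge, 22 mm wide, top of its arm 32 mm over the rim. Origin: on knob 2's axis at rim height, 100 mm from the pot's centre; x points outward. Below the arm a sprung foot, lowered by the knob, presses the lid. At the start it needs 0.2 to 1.1 rad of turn to touch: different for each clamp (worn screws), to be felt.
- knob2_grip (a point): Middle of knob 2's bar: 46 mm long (its x), 13 mm thick (its y), 24 mm tall (z up), 29.5 mm over the bracket's arm. Turns about the vertical here, clockwise from above tightens; it does not sink. Thread drag 0.32 N m (a stopped hand feels some 0.1); once the foot touches, press climbs 54 N and moment 0.2 to 0.32 N m per rad: snug 0.25 rad, firm 0.65 rad past touch. Bar angle tells nothing of slack.
- clamp3: Steel bracket 3 on the pot's side, reaching over the lid's edge, 22 mm wide, top of its arm 32 mm over the rim. Origin: on knob 3's axis at rim height, 100 mm from the pot's centre; x points outward. Below the arm a sprung foot, lowered by the knob, presses the lid. At the start it needs 0.2 to 1.1 rad of turn to touch: different for each clamp (worn screws), to be felt.
- knob3_grip (a point): Middle of knob 3's bar: 46 mm long (its x), 13 mm thick (its y), 24 mm tall (z up), 29.5 mm over the bracket's arm. Turns about the vertical here, clockwise from above tightens; it does not sink. Thread drag 0.32 N m (a stopped hand feels some 0.1); once the foot touches, press climbs 54 N and moment 0.2 to 0.32 N m per rad: snug 0.25 rad, firm 0.65 rad past touch. Bar angle tells nothing of slack.
- clamp4: Steel bracket 4 on the pot's side, reaching over the lid's edge, 22 mm wide, top of its arm 32 mm over the rim. Origin: on knob 4's axis at rim height, 100 mm from the pot's centre; x points outward. Below the arm a sprung foot, lowered by the knob, presses the lid. At the start it needs 0.2 to 1.1 rad of turn to touch: different for each clamp (worn screws), to be felt.
- knob4_grip (a point): Middle of knob 4's bar: 46 mm long (its x), 13 mm thick (its y), 24 mm tall (z up), 29.5 mm over the bracket's arm. Turns about the vertical here, clockwise from above tightens; it does not sink. Thread drag 0.32 N m (a stopped hand feels some 0.1); once the foot touches, press climbs 54 N and moment 0.2 to 0.32 N m per rad: snug 0.25 rad, firm 0.65 rad past touch. Bar angle tells nothing of slack.
- jar: Glass jar with yellow twist cap, 72 mm diameter, 115 mm tall, origin under its centre. Not to be disturbed.
- ladle: Aluminium ladle lying on the bench, about 330 mm long, 45 mm tall at most, origin on the bench near its middle. Not to be disturbed.
- spatula: Grey spatula lying on the bench, 270 mm long, origin under its middle. Not to be disturbed.
- bowl: Steel bowl, 120 mm wide, 50 mm tall, origin under its centre. Not to be disturbed.
- mug: White mug, 80 mm wide, 85 mm tall, origin under its centre. Not to be disturbed.
Not all that is in view belongs to the job. What is shaped like the lid but blue is not meant.

How it is judged:
On the way, in this order (a step that is already met when the one before it is completed fails the run):
1. all four clamps press the lid snugly (each over 4 N) (contact force between each of clamp1, clamp2, clamp3, clamp4 and lid above 4 N), for 0.2 s.
2. all four clamps are firm (each 27 to 43 N) (contact force between clamp1 and lid between 27 and 43 N and contact force between clamp2 and lid between 27 and 43 N and contact force between clamp3 and lid between 27 and 43 N and contact force between clamp4 and lid between 27 and 43 N), for 0.2 s.
At the end, for the whole second after the job is handed in: Each of the four clamp feet presses the lid with 27 to 43 N; the lid lies level (within 0.02 rad) and still on the rim within 6 mm of where it was; jar, ladle, spatula, bowl and mug are within 15 mm of where they were (all of step 2 and angle between lid's own z axis and vertical below 0.02 rad and distance of lid from where it was at the start of the episode below 0.006 m and linear speed of lid below 0.01 m/s and not (distance of any of jar, ladle, spatula, bowl, mug from where it was at the start of the episode above 0.015 m)); the robot touches nothing.
It fails at once if a clamp pressed the lid with over 50 N (seal crushed) (contact force between any of clamp1, clamp2, clamp3, clamp4 and lid above 50 N).
It fails at once if a clamp was made firm (over 27 N) while another was still loose (under 4 N) (contact force between any of clamp1, clamp2, clamp3, clamp4 and lid above 27 N and contact force between any of clamp1, clamp2, clamp3, clamp4 and lid below 4 N).
It fails at once if not star order on the first round: two neighbouring clamps press (over 4 N) while the other two are loose ((contact force between each of clamp1, clamp2 and lid above 4 N and contact force between each of clamp3, clamp4 and lid below 4 N) or (contact force between each of clamp2, clamp3 and lid above 4 N and contact force between each of clamp4, clamp1 and lid below 4 N) or (contact force between each of clamp3, clamp4 and lid above 4 N and contact force between each of clamp1, clamp2 and lid below 4 N) or (contact force between each of clamp4, clamp1 and lid above 4 N and contact force between each of clamp2, clamp3 and lid below 4 N)).
It fails at once if not star order on the second round: two neighbouring clamps are firm (over 27 N) while the other two are not ((contact force between each of clamp1, clamp2 and lid above 27 N and contact force between each of clamp3, clamp4 and lid below 27 N) or (contact force between each of clamp2, clamp3 and lid above 27 N and contact force between each of clamp4, clamp1 and lid below 27 N) or (contact force between each of clamp3, clamp4 and lid above 27 N and contact force between each of clamp1, clamp2 and lid below 27 N) or (contact force between each of clamp4, clamp1 and lid above 27 N and contact force between each of clamp2, clamp3 and lid below 27 N)).
It fails at once if a bystander was shifted by over 15 mm (distance of any of jar, ladle, spatula, bowl, mug from where it was at the start of the episode above 0.015 m).
It also fails if it takes over 72 s, if anything falls off the work surface, if the arm or the gripper's body presses on something with over 40 N, if the wrist force passes 120 N, or if a joint passes its speed limit or range.

## Working session

There is one attempt and no reset: what is moved stays moved. The work goes in short steps, Python scripts to look and compute and a tool call to move; the robot and the scene stay as the last step left them, time stands still between calls to the robot, and variables do not carry over. Pictures are saved under pics/ and viewed, and the job is handed in when it is done.

Besides the shell and the picture viewer there is one more tool, called after "Emit:" in YAML: its name, and indented under it one key for each argument. arm_command: Moves the arm, as the interface text tells. Its arguments: {"type":"object","properties":{"increments":{"type":"array","items":{"type":"array","items":{"type":"array","items":{"type":"number"}}}},"grip":{"type":"number"},"grip_force":{"type":"number"}},"required":["increments"]}

```bash
ls; mkdir -p pics
python3 - <<'E'
from plant import sensors, optics, ctrl
import cv2
s=sensors.get_state(); print(s)
for c in ["scene","top"]:
    im=optics.read_camera(c); cv2.imwrite(f"pics/{c}0.png",im)
    m=optics.camera_model(c); print(m)
    for i in range(1,5):
        print(c,i,optics.place_of(c,f"knob{i}_grip")[:5])
    print(optics.place_of(c,"steamer")[:2],optics.place_of(c,"lid")[:3])
E
```

```text
pics
{'time': 0.0, 'qpos': array([-1.25698549e+00,  2.87205455e-01,  1.57821309e+00, -4.73445400e-06,
        1.27857880e+00, -1.49974530e-01]), 'dq': array([-0.00097583,  0.00087408, -0.00032618,  0.00090883,  0.0008289 ,
       -0.0006294 ]), 'joint_efforts': array([-3.69330692e-04, -4.05986738e+01, -2.92624390e+01, -2.32682041e-04,
        5.69376047e-03, -1.14313917e-05]), 'eef_pos': array([ 0.30178468, -0.60303394,  0.2299011 ]), 'tcp_rot': array([-0.68810799, -0.16335481,  0.68825032, -0.1616604 ]), 'contact_force': array([ 0.16132224,  0.55425037, -0.19884431]), 'wrist_torque': array([-0.02879638,  0.02778151, -0.0346215 ]), 'opening': 1.0026218051394893}
{'camera_matrix': array([[411.91365446,   0.        , 272.59063515],
       [  0.        , 411.91365446, 209.38080754],
       [  0.        ,   0.        ,   1.        ]]), 'dist': array([-0.08730688,  0.        ,  0.        ,  0.        ,  0.        ]), 'world_from_camera': array([[-8.73291507e-01, -3.45764018e-01,  3.43233431e-01,
         9.07759991e-01],
       [ 4.87198053e-01, -6.19726571e-01,  6.15286140e-01,
         
[... 799 characters left out ...]
91738,  0.        ,  0.        ,  0.        ,  0.        ]), 'world_from_camera': array([[-0.01424767,  0.98043046, -0.19634947,  0.27575979],
       [-0.99966363, -0.01822293, -0.01845403, -0.00631263],
       [-0.02167096,  0.1960205 ,  0.98036031,  1.43267618],
       [ 0.        ,  0.        ,  0.        ,  1.        ]])}
top 1 [{'at': [153.8, 302.6], 'conf': 0.69}, {'at': [167.9, 255.4], 'conf': 0.62}]
top 2 [{'at': [206.5, 230.8], 'conf': 0.55}]
top 3 [{'at': [237.9, 276.1], 'conf': 0.55}]
top 4 [{'at': [192.8, 295.4], 'conf': 0.6}, {'at': [237.9, 271.4], 'conf': 0.52}]
[] [{'at': [315.4, 386.9], 'conf': 0.89}, {'at': [204.9, 268.4], 'conf': 0.72}, {'at': [147.9, 257.1], 'conf': 0.43}]
```

View pics/scene0.png

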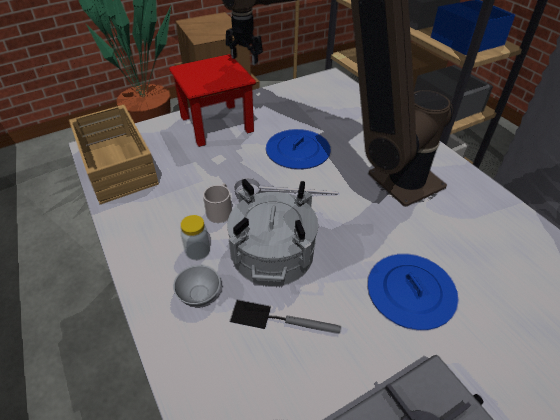

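View pics/top0.png

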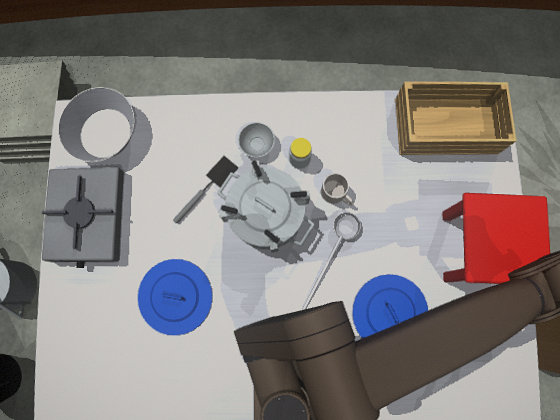

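Run:
```python
import cv2
a=cv2.imread('pics/top0.png')[130:270,190:350]
cv2.imwrite('pics/top0z.png',cv2.resize(a,None,fx=5,fy=4.2,interpolation=2)[:600,:800])
a=cv2.imread('pics/top0.png')[135:255,195:355]
cv2.imwrite('pics/top0z.png',cv2.resize(a,None,fx=5,fy=5,interpolation=2))
```

```text
(no output)
```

View pics/top0z.png

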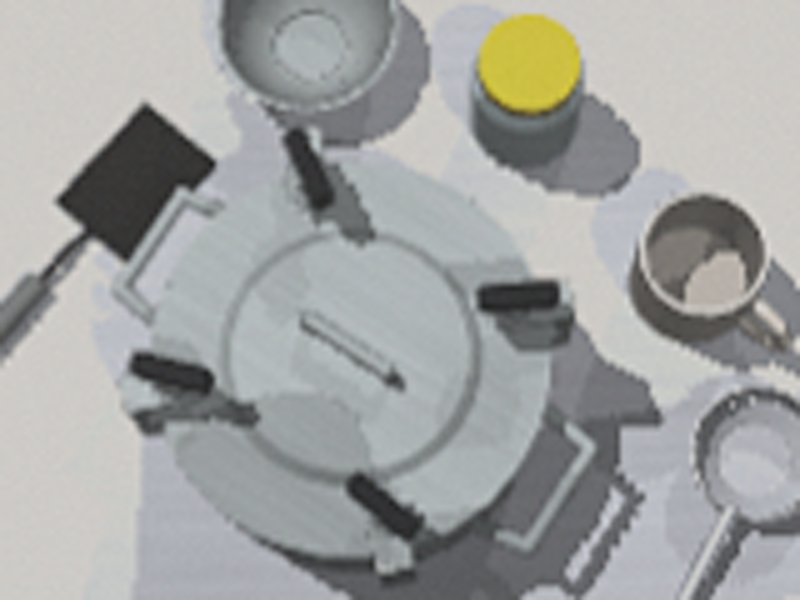

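The top view shows the four knobs near (257,169), (299,194), (272,236) and (229,209). The two opposite pairs are top/bottom and left/right. I'll fit the bar boxes to the images next.

```bash
cat > h.py <<'E'
import numpy as np, cv2
from plant import sensors, optics, ctrl
from scipy.spatial.transform import Rotation as R
def proj(c,P):
    m=optics.camera_model(c); T=np.linalg.inv(m['world_from_camera'])
    p=np.asarray(P,float)@T[:3,:3].T+T[:3,3]
    p=p*[1,-1,-1]
    return cv2.projectPoints(p.reshape(-1,1,3),np.zeros(3),np.zeros(3),m['camera_matrix'],np.array(m['dist']))[0].reshape(-1,2)
def unproj(c,uv,z):
    m=optics.camera_model(c);W=m['world_from_camera']
    u=cv2.undistortPoints(np.array(uv,float).reshape(-1,1,2),m['camera_matrix'],np.array(m['dist'])).reshape(-1,2)
    d=np.c_[u[:,0],-u[:,1],-np.ones(len(u))]@W[:3,:3].T
    o=W[:3,3]; return o+d*((z-o[2])/d[:,2])[:,None]
def box(x,y,yaw,z=0.1815):
    s=np.array([[a,b,c] for a in(-1,1) for b in(-1,1) for c in(-1,1)])*[.023,.0065,.012]
    c,n=np.cos(yaw),np.sin(yaw)
    return s@np.array([[c,n,0],[-n,c,0],[0,0,1]])+[x,y,z]
def sil(c,p,off,sc,shape):
    uv=(proj(c,box(*p))-off)*sc
    h=cv2.convexHull(uv.astype(np.float32))
    im=np.zeros(shape,np.uint8)
    cv2.fillConvexPoly(im,np.round(h*16).astype(np.int32),255,shift=4); return im
def yawtool(s):
    Rm=R.from_quat(s['tcp_rot']).as_matrix(); y=Rm[:,1]; return Rm,np.arctan2(y[1],y[0])
E
cat > fit.py <<'E'
from h import *
import sys
from scipy.optimize import minimize
def fit(c,img,seed):
    p0=unproj(c,[seed],.1815)[0]
    sz=26; off=np.array([int(seed[0])-sz,int(seed[1])-sz]); sc=8
    g=cv2.cvtColor(img,6)[off[1]:off[1]+2*sz,off[0]:off[0]+2*sz]
    g=cv2.resize(g,None,fx=sc,fy=sc,interpolation=cv2.INTER_LINEAR)
    M=(g<60).astype(np.uint8)
    n,l,st,ce=cv2.connectedComponentsWithStats(M)
    k=1+np.argmin([np.hypot(*(ce[i]-sz*sc))-0.02*st[i,4] if st[i,4]>800 else 1e9 for i in range(1,n)])
    M=(l==k)
    o=off-0.5+0.5/sc  # resize centre convention
    def cost(p):
        S=sil(c,p,o,sc,M.shape)>0
        return 1-(S&M).sum()/max(1,(S|M).sum())
    best=None
    for y in np.arange(0,np.pi,np.pi/12):
        r=minimize(lambda q:cost([q[0]/100,q[1]/100,q[2]]),[p0[0]*100,p0[1]*100,y],method='Nelder-Mead',options=dict(initial_simplex=np.array([[p0[0]*100,p0[1]*100,y],[p0[0]*100+.5,p0[1]*100,y],[p0[0]*100,p0[1]*100+.5,y],[p0[0]*100,p0[1]*100,y+.25]]),maxiter=150))
        if best is None or r.fun<best.fun: best=r
    return best.x[0]/100,best.x[1]/100,best.x[2]%np.pi,best.fun
if __name__=="__main__":
    for c,seeds in [("top",[(256.6,168.6),(299,194.4),(272,236.4),(229.4,209)]),("scene",[(248,186),(301,190),(300,229),(241,228)])]:
        im=cv2.imread(f"pics/{c}0.png"); P=[]
        for s in seeds:
            r=fit(c,im,s); P.append(r[:2]); print(c,s,np.round(r,4))
        P=np.array(P); print('centre',P.mean(0),'d',[np.linalg.norm(p-P.mean(0)) for p in P])
    s=sensors.get_state(); Rm,y=yawtool(s); print(Rm.round(3),y)
E
python3 fit.py
```

```text
top (256.6, 168.6) [0.6464 0.0702 0.2813 0.3778]
top (299, 194.4) [ 0.5679 -0.0466  1.5522  0.3807]Traceback (most recent call last):
  File "fit.py", line 26, in <module>
    r=fit(c,im,s); P.append(r[:2]); print(c,s,np.round(r,4))
  File "fit.py", line 19, in fit
    r=minimize(lambda q:cost([q[0]/100,q[1]/100,q[2]]),[p0[0]*100,p0[1]*100,y],method='Nelder-Mead',options=dict(initial_simplex=np.array([[p0[0]*100,p0[1]*100,y],[p0[0]*100+.5,p0[1]*100,y],[p0[0]*100,p0[1]*100+.5,y],[p0[0]*100,p0[1]*100,y+.25]]),maxiter=150))
    res = _minimize_neldermead(fun, x0, args, callback, bounds=bounds,
                               **options)
    fxc = func(xc)
    fx = function(np.copy(x), *(wrapper_args + args))
  File "fit.py", line 19, in <lambda>
    r=minimize(lambda q:cost([q[0]/100,q[1]/100,q[2]]),[p0[0]*100,p0[1]*100,y],method='Nelder-Mead',options=dict(initial_simplex=np.array([[p0[0]*100,p0[1]*100,y],[p0[0]*100+.5,p0[1]*100,y],[p0[0]*100,p0[1]*100+.5,y],[p0[0]*100,p0[1]*100,y+.25]]),maxiter=150))
                        ~~~~^^^^^^^^^^^^^^^^^^^^^^^^^^
  File "fit.py", line 15, in cost
    S=sil(c,p,o,sc,M.shape)>0
      ~~~^^^^^^^^^^^^^^^^^^
  File "h.py", line 19, in sil
    uv=(proj(c,box(*p))-off)*sc
        ~~~~^^^^^^^^^^^
  File "h.py", line 5, in proj
    m=optics.camera_model(c); T=np.linalg.inv(m['world_from_camera'])
ValueError: time passes only in moves, steps and waits
```

```bash
sed -i 's/TH=85/TH=70/' fit.py; python3 fit.py | grep -v '\[\['
python3 - <<'E'
from h import *
K=[(.6459,.0705,.378),(.5665,-.0466,1.6167),(.4498,.0303,.874),(.5268,.1487,1.27)]
for c,(x0,y0,w,h) in dict(top=(195,135,160,120),scene=(210,165,133,100)).items():
    im=cv2.imread(f'pics/{c}0.png'); sc=5 if c=='top' else 6
    z=cv2.resize(im[y0:y0+h,x0:x0+w],None,fx=sc,fy=sc,interpolation=2)
    for k in K:
        uv=(proj(c,box(*k))-[x0,y0]+.5)*sc
        cv2.polylines(z,[cv2.convexHull(uv.astype(np.float32)).astype(int)],True,(0,0,255),1)
    cv2.imwrite(f'pics/ov_{c}.png',z)
E
```

```text
top (256.6, 168.6) [0.6464 0.0705 0.3379 0.2669]
top (299, 194.4) [ 0.5668 -0.0484  1.5506  0.2935]
top (272, 236.4) [0.4507 0.0303 0.8014 0.2173]
top (229.4, 209) [0.5278 0.1479 1.1553 0.2977]
centre [0.54794154 0.05009179] d [np.float64(0.100559989400881), np.float64(0.10026091783819116), np.float64(0.09921978692170165), np.float64(0.09982101381011325)]
scene (248, 186) [ 0.5729 -0.0434  1.5644  0.3653]
scene (301, 190) [0.4576 0.0373 0.8639 0.4389]
scene (300, 229) [0.5329 0.1525 1.2608 0.0954]
scene (241, 228) [0.6504 0.0746 0.5036 0.0972]
centre [0.55344489 0.0552685 ] d [np.float64(0.10057902899893627), np.float64(0.09746463168331763), np.float64(0.09940822153121474), np.float64(0.09883019535944632)]
 [-0.    -0.894 -0.447]
 [-1.     0.     0.   ]] -1.1069694136652883
```

View pics/ov_top.png

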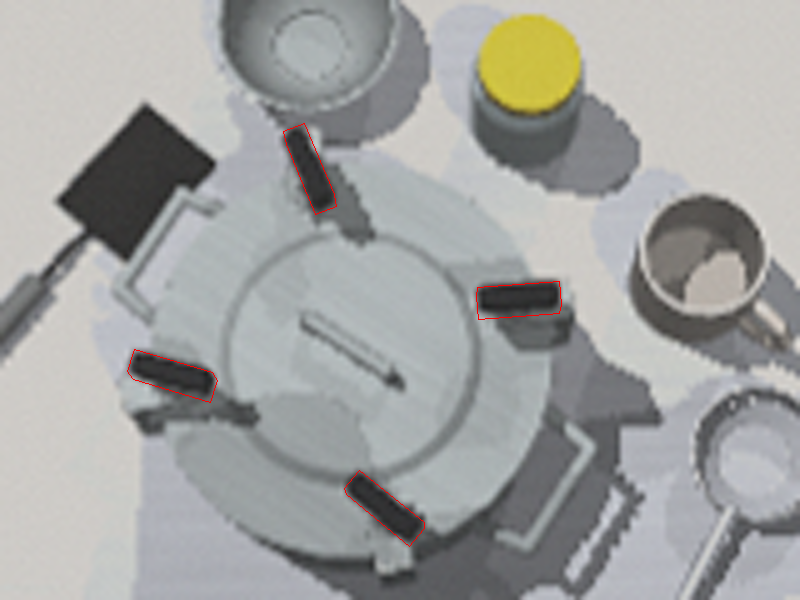

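View pics/ov_scene.png

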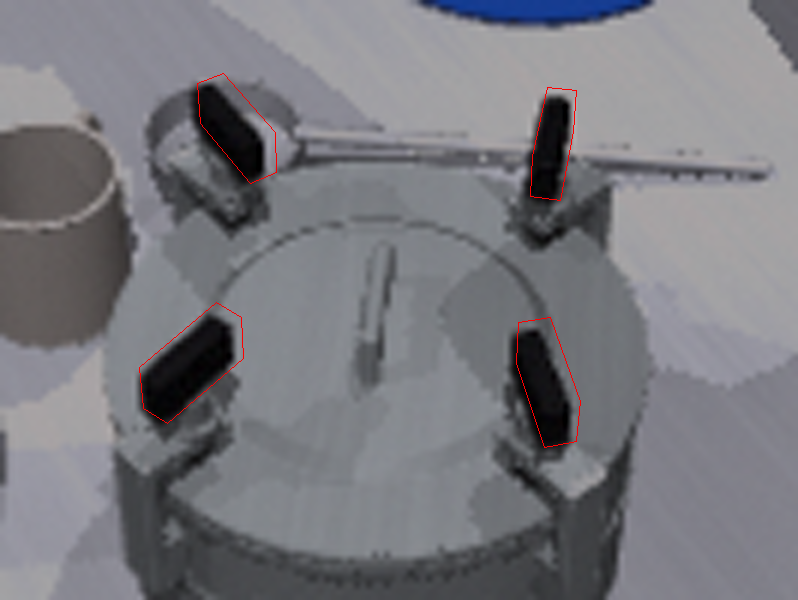

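```bash
cat > plan.py <<'E'
from h import *
import sys
# usage: plan.py x y z yaw_y n [turnmode]
def rows(x,y,z,yaw,n,full=0):
    s=sensors.get_state(); Rm,y0=yawtool(s); p=s['eef_pos']
    d=np.array([x,y,z])-p
    t=-(yaw-y0) ; t=(t+np.pi)%(2*np.pi)-np.pi
    if full: t+=full*2*np.pi
    out=[];Rc=R.from_matrix(Rm)
    for i in range(n):
        v=Rc.inv().apply(d/n)*100
        tt=round(t/n,3)
        out.append([round(float(a),2) for a in v]+[tt])
        Rc=Rc*R.from_rotvec([tt,0,0])
    print('q',s['qpos'].round(2),'p',p.round(4),'yaw',round(y0,3),'turn',round(t,3)); print(str(out).replace(' ',''))
a=[float(v) for v in sys.argv[1:]]
rows(*a[:4],int(a[4]),*(a[5:]))
E
python3 plan.py .648 .0724 .235 1.99 19 0; python3 plan.py .648 .0724 .235 1.99 19 -1
```

```text
q [-1.26  0.29  1.58 -0.    1.28 -0.15] p [ 0.302  -0.6037  0.2314] yaw -1.107 turn -3.097
[[-0.02,-2.37,-3.22,np.float64(-0.163)],[-0.02,-1.81,-3.56,np.float64(-0.163)],[-0.02,-1.21,-3.81,np.float64(-0.163)],[-0.02,-0.58,-3.96,np.float64(-0.163)],[-0.02,0.07,-4.0,np.float64(-0.163)],[-0.02,0.72,-3.93,np.float64(-0.163)],[-0.02,1.35,-3.76,np.float64(-0.163)],[-0.02,1.94,-3.49,np.float64(-0.163)],[-0.02,2.48,-3.13,np.float64(-0.163)],[-0.02,2.96,-2.69,np.float64(-0.163)],[-0.02,3.36,-2.17,np.float64(-0.163)],[-0.02,3.66,-1.6,np.float64(-0.163)],[-0.02,3.87,-0.98,np.float64(-0.163)],[-0.02,3.98,-0.34,np.float64(-0.163)],[-0.02,3.99,0.31,np.float64(-0.163)],[-0.02,3.88,0.95,np.float64(-0.163)],[-0.02,3.68,1.57,np.float64(-0.163)],[-0.02,3.37,2.14,np.float64(-0.163)],[-0.02,2.98,2.66,np.float64(-0.163)]]
q [-1.26  0.29  1.58 -0.    1.28 -0.15] p [ 0.302  -0.6037  0.2314] yaw -1.107 turn -9.38
[[-0.02,-2.37,-3.22,np.float64(-0.494)],[-0.02,-0.56,-3.96,np.float64(-0.494)],[-0.02,1.39,-3.75,np.float64(-0.494)],[-0.02,3.0,-2.64,np.float64(-0.494)],[-0.02,3.89,-0.91,np.float64(-0.494)],[-0.02,3.86,1.05,np.float64(-0.494)],[-0.02,2.9,2.75,np.float64(-0.494)],[-0.02,1.25,3.8,np.float64(-0.494)],[-0.02,-0.7,3.94,np.float64(-0.494)],[-0.02,-2.48,3.13,np.float64(-0.494)],[-0.02,-3.67,1.58,np.float64(-0.494)],[-0.02,-3.98,-0.35,np.float64(-0.494)],[-0.02,-3.34,-2.2,np.float64(-0.494)],[-0.02,-1.9,-3.52,np.float64(-0.494)],[-0.02,-0.0,-4.0,np.float64(-0.494)],[-0.02,1.89,-3.52,np.float64(-0.494)],[-0.02,3.33,-2.2,np.float64(-0.494)],[-0.02,3.98,-0.36,np.float64(-0.494)],[-0.02,3.68,1.57,np.float64(-0.494)]]
```

Emit:
arm_command:
  increments:
    - [[0, -2.37, -3.22, -0.163], [0, -1.81, -3.56, -0.163], [0, -1.21, -3.81, -0.163], [0, -0.58, -3.96, -0.163], [0, 0.07, -4.0, -0.163], [0, 0.72, -3.93, -0.163], [0, 1.35, -3.76, -0.163], [0, 1.94, -3.49, -0.163], [0, 2.48, -3.13, -0.163], [0, 2.96, -2.69, -0.163], [0, 3.36, -2.17, -0.163], [0, 3.66, -1.6, -0.163], [0, 3.87, -0.98, -0.163], [0, 3.98, -0.34, -0.163], [0, 3.99, 0.31, -0.163], [0, 3.88, 0.95, -0.163], [0, 3.68, 1.57, -0.163], [0, 3.37, 2.14, -0.163], [0, 2.98, 2.66, -0.163], [0, 0, 0, 0]]
  grip: 4.0
  grip_force: 60

```text
time: 3.2
eef_pos: [0.6486, 0.0745, 0.2312]
tcp_rot: [-0.148, 0.691, 0.148, 0.691]
contact_force: [-0.5, 0.6, 0.6]
opening: 0.468
```

```bash
sed -i 's/tt=round(t\/n,3)/tt=float(round(t\/n,3))/' plan.py; python3 plan.py .648 .0724 .235 1.99 1; python3 -c "
from plant import *
from plant import sensors
s=sensors.get_state();print(s['time'],s['wrist_torque'],s['joint_efforts'],s['contact_force'],s['opening'])"
```

```text
q [-0.04  0.24  1.64  0.    1.27 -2.03] p [0.6486 0.0745 0.2312] yaw 1.993 turn 0.003
[[-0.38,-0.17,-0.14,0.003]]
3.2 [-0.03915393  0.01835712 -0.02600365] [  0.99158071 -38.41384649 -29.55331385   0.12388468  -0.04213349
  -0.11804586] [-0.50277372  0.58269519  0.57321992] 0.46782897978519145
```

```bash
cat > look.py <<'E'
from h import *
import sys
n=sys.argv[1]
a=optics.read_camera('top')[135:255,195:355]; b=optics.read_camera('scene')[160:265,205:345]
cv2.imwrite(f'pics/{n}.png',np.hstack([cv2.resize(x,(400,int(400*x.shape[0]/x.shape[1])),interpolation=2)[:300] for x in(a,b)]))
E
python3 look.py g1
```

```text
(no output)
```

View pics/g1.png

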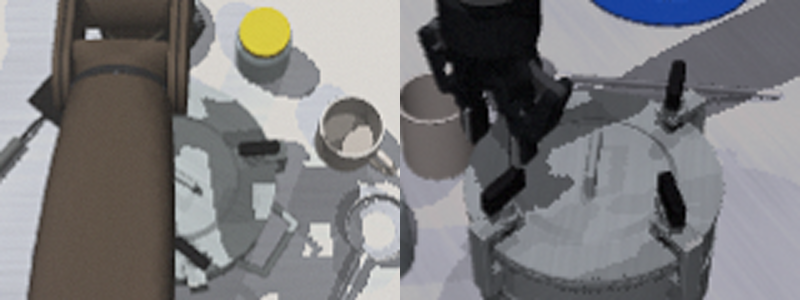

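Emit:
arm_command:
  increments:
    - [[1.7, -0.17, -0.14, 0], [1.7, 0, 0, 0], [1.7, 0, 0, 0], [1.6, 0, 0, 0], [0, 0, 0, 0]]

```text
time: 3.92
eef_pos: [0.6461, 0.0701, 0.1616]
tcp_rot: [-0.147, 0.693, 0.147, 0.69]
contact_force: [0.8, 1.0, -0.1]
opening: 0.468
```

Emit:
arm_command:
  increments:
    - [[0, 0, 0, 0], [0, 0, 0, 0], [0, 0, 0, 0], [0, 0, 0, 0]]
  grip: 0.5
  grip_force: 60

```text
time: 4.42
eef_pos: [0.6477, 0.0708, 0.1654]
tcp_rot: [-0.147, 0.691, 0.147, 0.692]
contact_force: [-2.5, 3.4, 4.1]
opening: 0.154
```

```bash
cat > st.py <<'E'
from h import *
s=sensors.get_state(); Rm,y=yawtool(s)
print('t',round(s['time'],2),'p',s['eef_pos'].round(4),'yaw',round(y,3),'tq',s['wrist_torque'].round(3),'F',s['contact_force'].round(1),'e6',s['joint_efforts'][5].round(3),'q6',s['qpos'][5].round(3),'op',round(s['opening'],3))
E
python3 st.py; python3 look.py g2
```

```text
t 4.42 p [0.6477 0.0708 0.1654] yaw 1.99 tq [ 0.58   0.361 -0.049] F [-2.5  3.4  4.1] e6 -0.015 q6 -2.038 op 0.154
```

View pics/g2.png

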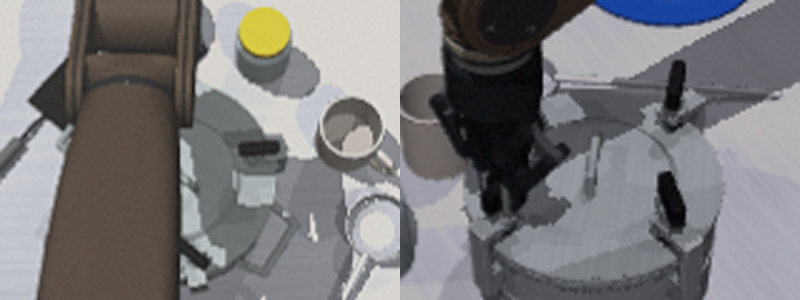

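```bash
for i in 1 2; do python3 st.py;done
```

```text
t 4.53 p [0.6477 0.0708 0.1654] yaw 1.99 tq [0.658 0.387 0.009] F [-2.5  3.1  4.5] e6 -0.012 q6 -2.038 op 0.157
t 4.53 p [0.6477 0.0708 0.1654] yaw 1.99 tq [0.658 0.387 0.009] F [-2.5  3.1  4.5] e6 -0.012 q6 -2.038 op 0.157
```

Emit:
arm_command:
  increments:
    - [[0, 0, 0, 0.05], [0, 0, 0, 0.05]]

```text
time: 4.78
eef_pos: [0.6477, 0.0708, 0.1653]
tcp_rot: [-0.112, 0.698, 0.113, 0.698]
contact_force: [-1.8, 3.6, 5.0]
opening: 0.157
```

```bash
python3 st.py
```

```text
t 4.78 p [0.6477 0.0708 0.1653] yaw 1.89 tq [0.663 0.35  0.29 ] F [-1.8  3.6  5. ] e6 0.105 q6 -1.937 op 0.157
```

Emit:
arm_command:
  increments:
    - [[0, 0, 0, 0.05]]

```text
time: 4.9
eef_pos: [0.6477, 0.0708, 0.1653]
tcp_rot: [-0.095, 0.7, 0.095, 0.701]
contact_force: [-1.7, 3.8, 5.2]
opening: 0.159
```

```bash
python3 st.py
```

```text
t 4.9 p [0.6477 0.0708 0.1653] yaw 1.84 tq [0.71  0.368 0.287] F [-1.7  3.8  5.2] e6 0.109 q6 -1.887 op 0.159
```

Emit:
arm_command:
  increments:
    - [[0, 0, 0, 0.05]]

```text
time: 5.03
eef_pos: [0.6476, 0.0708, 0.1653]
tcp_rot: [-0.077, 0.703, 0.078, 0.703]
contact_force: [-1.5, 3.8, 4.9]
opening: 0.153
```

```bash
python3 st.py
```

```text
t 5.03 p [0.6476 0.0708 0.1653] yaw 1.79 tq [0.686 0.396 0.366] F [-1.5  3.8  4.9] e6 0.108 q6 -1.837 op 0.153
```

Emit:
arm_command:
  increments:
    - [[0, 0, 0, 0.05]]

```text
time: 5.15
eef_pos: [0.6476, 0.0708, 0.1653]
tcp_rot: [-0.06, 0.704, 0.06, 0.705]
contact_force: [-1.9, 3.6, 4.3]
opening: 0.154
```

```bash
python3 st.py
```

```text
t 5.15 p [0.6476 0.0708 0.1653] yaw 1.74 tq [0.674 0.374 0.327] F [-1.9  3.6  4.3] e6 0.108 q6 -1.787 op 0.154
```

Emit:
arm_command:
  increments:
    - [[0, 0, 0, 0.05]]

```text
time: 5.28
eef_pos: [0.6476, 0.0708, 0.1653]
tcp_rot: [-0.042, 0.706, 0.042, 0.706]
contact_force: [-1.7, 4.2, 4.3]
opening: 0.16
```

```bash
python3 st.py|cut -c36-
```

```text
1.69 tq [0.681 0.431 0.317] F [-1.7  4.2  4.3] e6 0.108 q6 -1.737 op 0.16
```

Emit:
arm_command:
  increments:
    - [[0, 0, 0, 0.05]]

```text
time: 5.4
eef_pos: [0.6476, 0.0708, 0.1653]
tcp_rot: [-0.024, 0.706, 0.025, 0.707]
contact_force: [-1.7, 4.3, 3.6]
opening: 0.158
```

```bash
python3 st.py|cut -c36-
```

```text
1.64 tq [0.653 0.381 0.38 ] F [-1.7  4.3  3.6] e6 0.108 q6 -1.687 op 0.158
```

Emit:
arm_command:
  increments:
    - [[0, 0, 0, 0.05]]

```text
time: 5.52
eef_pos: [0.6476, 0.0709, 0.1653]
tcp_rot: [-0.007, 0.707, 0.007, 0.707]
contact_force: [-2.4, 3.4, 4.8]
opening: 0.153
```

```bash
python3 st.py|cut -c36-
```

```text
1.59 tq [0.672 0.371 0.319] F [-2.4  3.4  4.8] e6 0.108 q6 -1.637 op 0.153
```

Emit:
arm_command:
  increments:
    - [[0, 0, 0, 0.05]]

```text
time: 5.65
eef_pos: [0.6476, 0.0708, 0.1653]
tcp_rot: [0.011, 0.707, -0.011, 0.707]
contact_force: [-2.5, 3.9, 3.4]
opening: 0.156
```

```bash
python3 st.py|cut -c36-
```

```text
1.54 tq [0.738 0.418 0.302] F [-2.5  3.9  3.4] e6 0.108 q6 -1.587 op 0.156
```

Emit:
arm_command:
  increments:
    - [[0, 0, 0, 0.05]]

```text
time: 5.78
eef_pos: [0.6477, 0.0709, 0.1654]
tcp_rot: [0.029, 0.706, -0.028, 0.707]
contact_force: [-2.1, 4.0, 3.7]
opening: 0.151
```

```bash
python3 st.py|cut -c36-
```

```text
1.49 tq [0.707 0.368 0.284] F [-2.1  4.   3.7] e6 0.108 q6 -1.537 op 0.151
```

Emit:
arm_command:
  increments:
    - [[0, 0, 0, 0.05]]

```text
time: 5.9
eef_pos: [0.6476, 0.0709, 0.1653]
tcp_rot: [0.046, 0.705, -0.046, 0.706]
contact_force: [-2.3, 4.2, 4.2]
opening: 0.156
```

```bash
python3 st.py|cut -c36-
```

```text
1.44 tq [0.706 0.356 0.302] F [-2.3  4.2  4.2] e6 0.108 q6 -1.487 op 0.156
```

Emit:
arm_command:
  increments:
    - [[0, 0, 0, 0.05], [0, 0, 0, 0.05]]

```text
time: 6.15
eef_pos: [0.6476, 0.0709, 0.1653]
tcp_rot: [0.082, 0.702, -0.081, 0.703]
contact_force: [-1.4, 4.7, 4.7]
opening: 0.153
```

```bash
python3 st.py|cut -c36-
```

```text
1.34 tq [0.759 0.441 0.336] F [-1.4  4.7  4.7] e6 0.108 q6 -1.387 op 0.153
```

Emit:
arm_command:
  increments:
    - [[0, 0, 0, 0.05], [0, 0, 0, 0.05]]

```text
time: 6.4
eef_pos: [0.6477, 0.0709, 0.1654]
tcp_rot: [0.117, 0.697, -0.116, 0.698]
contact_force: [-1.4, 3.9, 4.2]
opening: 0.159
```

```bash
python3 st.py|cut -c36-
```

```text
1.24 tq [0.754 0.421 0.258] F [-1.4  3.9  4.2] e6 0.108 q6 -1.287 op 0.159
```

Emit:
arm_command:
  increments:
    - [[0, 0, 0, 0.05], [0, 0, 0, 0.05]]

```text
time: 6.65
eef_pos: [0.6477, 0.0709, 0.1653]
tcp_rot: [0.152, 0.691, -0.151, 0.691]
contact_force: [-2.2, 4.0, 4.7]
opening: 0.158
```

```bash
python3 st.py|cut -c36-
```

```text
1.14 tq [0.746 0.363 0.319] F [-2.2  4.   4.7] e6 0.108 q6 -1.187 op 0.158
```

Emit:
arm_command:
  increments:
    - [[0, 0, 0, 0.05]]

```text
time: 6.78
eef_pos: [0.6477, 0.071, 0.1653]
tcp_rot: [0.169, 0.687, -0.168, 0.687]
contact_force: [-1.7, 4.2, 4.0]
opening: 0.157
```

```bash
cat > av.py <<'E'
from h import *
import sys
L=[];T=[]
for i in range(int(sys.argv[1])):
    s=sensors.get_state(); L.append(s['wrist_torque'][2]);T.append(s['joint_efforts'][5]); optics.read_camera('top')
print(round(s['time'],2),round(yawtool(s)[1],3),np.round(L,3),np.round(T,4),'mean after first',np.mean(L[1:]).round(4))
E
python3 av.py 6
```

```text
7.03 1.091 [0.336 0.292 0.197 0.218 0.237 0.194] [0.1079 0.2798 0.2981 0.225  0.2077 0.2047] mean after first 0.2278
```

Emit:
arm_command:
  increments:
    - [[0, 0, 0, 0.05]]

```text
time: 7.2
eef_pos: [0.6476, 0.071, 0.1653]
tcp_rot: [0.186, 0.682, -0.185, 0.683]
contact_force: [-2.8, 5.0, 4.8]
opening: 0.158
```

```bash
python3 av.py 1
```

```text
7.2 1.041 [0.297] [0.0523] mean after first nan
  return _methods._mean(a, axis=axis, dtype=dtype,
  ret = ret.dtype.type(ret / rcount)
```

```bash
python3 av.py 12
```

```text
7.8 1.042 [0.222 0.18  0.285 0.181 0.229 0.251 0.228 0.248 0.238 0.207 0.219 0.192] [0.2828 0.3098 0.2414 0.225  0.222  0.2215 0.2215 0.2215 0.2215 0.2215
 0.2215 0.2215] mean after first 0.2234
```

Emit:
arm_command:
  increments:
    - [[0, 0, 0, 0.05]]

```text
time: 7.98
eef_pos: [0.6477, 0.071, 0.1654]
tcp_rot: [0.203, 0.677, -0.202, 0.678]
contact_force: [-2.3, 4.7, 5.5]
opening: 0.154
```

```bash
python3 av.py 7
```

```text
8.28 0.992 [0.39  0.301 0.215 0.229 0.214 0.225 0.274] [0.06   0.2886 0.3155 0.2472 0.2309 0.2278 0.2274] mean after first 0.243
```

Emit:
arm_command:
  increments:
    - [[0, 0, 0, 0.05]]

```text
time: 8.45
eef_pos: [0.6477, 0.071, 0.1653]
tcp_rot: [0.22, 0.672, -0.219, 0.673]
contact_force: [-1.5, 4.9, 4.7]
opening: 0.156
```

```bash
python3 av.py 7
```

```text
8.75 0.942 [0.382 0.257 0.265 0.21  0.231 0.206 0.259] [0.0733 0.2988 0.3254 0.2573 0.2409 0.2379 0.2374] mean after first 0.238
```

Emit:
arm_command:
  increments:
    - [[0, 0, 0, 0.05]]

```text
time: 8.93
eef_pos: [0.6477, 0.071, 0.1653]
tcp_rot: [0.236, 0.666, -0.235, 0.667]
contact_force: [-2.1, 5.4, 3.7]
opening: 0.158
```

```bash
python3 av.py 7
```

```text
9.22 0.892 [0.331 0.219 0.205 0.23  0.282 0.206 0.269] [0.0871 0.3118 0.3381 0.2701 0.2537 0.2507 0.2502] mean after first 0.235
```

Emit:
arm_command:
  increments:
    - [[0, 0, 0, 0.05], [0, 0, 0, 0], [0, 0, 0, 0]]

```text
time: 9.65
eef_pos: [0.6477, 0.071, 0.1653]
tcp_rot: [0.253, 0.66, -0.252, 0.661]
contact_force: [-1.5, 4.5, 4.8]
opening: 0.158
```

```bash
python3 st.py|cut -c36-
```

```text
0.842 tq [0.738 0.406 0.257] F [-1.5  4.5  4.8] e6 0.264 q6 -0.889 op 0.158
```

Emit:
arm_command:
  increments:
    - [[0, 0, 0, 0.05], [0, 0, 0, 0], [0, 0, 0, 0]]

```text
time: 10.02
eef_pos: [0.6477, 0.071, 0.1653]
tcp_rot: [0.269, 0.654, -0.268, 0.654]
contact_force: [-2.7, 4.2, 4.5]
opening: 0.157
```

```bash
python3 st.py|cut -c36-
```

```text
w 0.792 tq [0.771 0.389 0.309] F [-2.7  4.2  4.5] e6 0.277 q6 -0.839 op 0.157
```

Emit:
arm_command:
  increments:
    - [[0, 0, 0, 0], [0, 0, 0, 0], [-3.5, 0, 0, 0], [-3.5, 0, 0, 0], [0, 0, 0, 0]]
  grip: 4.0

```text
time: 10.65
eef_pos: [0.6495, 0.0694, 0.2384]
tcp_rot: [0.27, 0.651, -0.269, 0.657]
contact_force: [-0.8, -0.3, -0.0]
opening: 0.466
```

```bash
python3 st.py; python3 plan.py .4517 .0311 .235 -.73 9
```

```text
t 10.65 p [0.6495 0.0694 0.2384] yaw 0.79 tq [-0.006 -0.034  0.011] F [-0.8 -0.3 -0. ] e6 -0.0 q6 -0.838 op 0.466
q [-0.05  0.23  1.63 -0.    1.27 -0.84] p [0.6495 0.0694 0.2384] yaw 0.79 turn 1.52
[[0.02,-1.85,-1.26,0.169],[0.02,-2.04,-0.93,0.169],[0.02,-2.16,-0.58,0.169],[0.02,-2.23,-0.2,0.169],[0.02,-2.23,0.17,0.169],[0.02,-2.17,0.55,0.169],[0.02,-2.05,0.9,0.169],[0.02,-1.87,1.24,0.169],[0.02,-1.63,1.53,0.169]]
```

Emit:
arm_command:
  increments:
    - [[0, -1.85, -1.26, 0.169], [0, -2.04, -0.93, 0.169], [0, -2.16, -0.58, 0.169], [0, -2.23, -0.2, 0.169], [0, -2.23, 0.17, 0.169], [0, -2.17, 0.55, 0.169], [0, -2.05, 0.9, 0.169], [0, -1.87, 1.24, 0.169], [0, -1.63, 1.53, 0.169], [0, 0, 0, 0]]

```text
time: 11.9
eef_pos: [0.4483, 0.0314, 0.2328]
tcp_rot: [-0.645, -0.289, 0.646, -0.288]
contact_force: [0.6, 0.6, -0.0]
opening: 0.465
```

```bash
python3 st.py; python3 look.py g3; python3 plan.py .4517 .0311 .165 -.73 1
```

```text
t 11.9 p [0.4483 0.0314 0.2328] yaw -0.73 tq [ 0.032 -0.036 -0.037] F [ 0.6  0.6 -0. ] e6 0.201 q6 0.574 op 0.465
q [-0.16 -0.23  2.1  -0.    1.27  0.57] p [0.4497 0.0315 0.2336] yaw -0.729 turn 0.001
[[6.86,0.18,-0.11,0.001]]
```

View pics/g3.png

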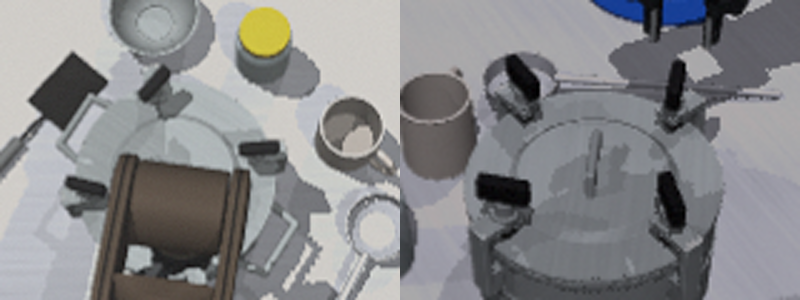

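Emit:
arm_command:
  increments:
    - [[1.7, 0.15, -0.1, 0], [1.7, 0, 0, 0], [1.7, 0, 0, 0], [1.7, 0, 0, 0], [0, 0, 0, 0]]

```text
time: 12.62
eef_pos: [0.4501, 0.0317, 0.164]
tcp_rot: [-0.644, -0.289, 0.647, -0.287]
contact_force: [-0.9, 0.4, -0.3]
opening: 0.467
```

Emit:
arm_command:
  increments:
    - [[0, 0, 0, 0], [0, 0, 0, 0], [0, 0, 0, 0], [0, 0, 0, 0]]
  grip: 0.5
  grip_force: 60

```text
time: 13.12
eef_pos: [0.4522, 0.0312, 0.1673]
tcp_rot: [0.646, 0.288, -0.645, 0.289]
contact_force: [1.5, -1.4, 1.4]
opening: 0.145
```

```bash
python3 st.py
```

```text
t 13.12 p [0.4522 0.0312 0.1673] yaw -0.731 tq [-0.184 -0.128  0.074] F [ 1.5 -1.4  1.4] e6 0.049 q6 0.576 op 0.145
```

Emit:
arm_command:
  increments:
    - [[0, 0, 0, 0.05], [0, 0, 0, 0], [0, 0, 0, 0]]

```text
time: 13.5
eef_pos: [0.4522, 0.0312, 0.1672]
tcp_rot: [0.653, 0.272, -0.652, 0.273]
contact_force: [0.4, -2.3, 3.9]
opening: 0.143
```

```bash
python3 st.py|cut -c36-
```

```text
-0.78 tq [-0.312 -0.182  0.253] F [ 0.4 -2.3  3.9] e6 0.191 q6 0.625 op 0.143
```

Emit:
arm_command:
  increments:
    - [[0, 0, 0, 0.05], [0, 0, 0, 0], [0, 0, 0, 0]]

```text
time: 13.88
eef_pos: [0.4522, 0.0312, 0.1673]
tcp_rot: [0.66, 0.255, -0.659, 0.257]
contact_force: [1.2, -2.7, 6.0]
opening: 0.149
```

```bash
python3 st.py|cut -c36-
```

```text
w -0.83 tq [-0.439 -0.209  0.143] F [ 1.2 -2.7  6. ] e6 0.167 q6 0.675 op 0.149
```

Emit:
arm_command:
  increments:
    - [[0, 0, 0, 0.05], [0, 0, 0, 0], [0, 0, 0, 0]]

```text
time: 14.25
eef_pos: [0.4522, 0.0311, 0.1672]
tcp_rot: [0.666, 0.239, -0.665, 0.24]
contact_force: [2.1, -2.4, 5.0]
opening: 0.146
```

```bash
python3 st.py|cut -c36-
```

```text
w -0.88 tq [-0.365 -0.245  0.091] F [ 2.1 -2.4  5. ] e6 0.163 q6 0.725 op 0.146
```

Emit:
arm_command:
  increments:
    - [[0, 0, 0, 0.05], [0, 0, 0, 0], [0, 0, 0, 0]]

```text
time: 14.62
eef_pos: [0.4522, 0.0312, 0.1672]
tcp_rot: [0.672, 0.222, -0.67, 0.223]
contact_force: [1.9, -3.1, 4.6]
opening: 0.147
```

```bash
python3 st.py|cut -c36-
```

```text
w -0.93 tq [-0.421 -0.233  0.172] F [ 1.9 -3.1  4.6] e6 0.163 q6 0.775 op 0.147
```

Emit:
arm_command:
  increments:
    - [[0, 0, 0, 0.05], [0, 0, 0, 0], [0, 0, 0, 0]]

```text
time: 15.0
eef_pos: [0.4522, 0.0311, 0.1672]
tcp_rot: [0.677, 0.205, -0.676, 0.206]
contact_force: [1.7, -1.3, 5.4]
opening: 0.148
```

```bash
python3 st.py|cut -c36-
```

```text
-0.98 tq [-0.388 -0.232  0.147] F [ 1.7 -1.3  5.4] e6 0.163 q6 0.825 op 0.148
```

Emit:
arm_command:
  increments:
    - [[0, 0, 0, 0.05], [0, 0, 0, 0], [0, 0, 0, 0]]

```text
time: 15.38
eef_pos: [0.4522, 0.0311, 0.1672]
tcp_rot: [0.682, 0.188, -0.681, 0.189]
contact_force: [1.3, -2.5, 5.6]
opening: 0.148
```

```bash
python3 st.py|cut -c36-
```

```text
w -1.03 tq [-0.377 -0.246  0.144] F [ 1.3 -2.5  5.6] e6 0.164 q6 0.875 op 0.148
```

Emit:
arm_command:
  increments:
    - [[0, 0, 0, 0.05], [0, 0, 0, 0], [0, 0, 0, 0]]

```text
time: 15.75
eef_pos: [0.4522, 0.0311, 0.1672]
tcp_rot: [0.687, 0.171, -0.685, 0.172]
contact_force: [1.2, -2.7, 5.8]
opening: 0.147
```

```bash
python3 st.py|cut -c36-
```

```text
w -1.08 tq [-0.38  -0.237  0.237] F [ 1.2 -2.7  5.8] e6 0.164 q6 0.925 op 0.147
```

Emit:
arm_command:
  increments:
    - [[0, 0, 0, 0.05], [0, 0, 0, 0.05]]

```text
time: 16.0
eef_pos: [0.4522, 0.0311, 0.1672]
tcp_rot: [0.694, 0.136, -0.693, 0.138]
contact_force: [1.6, -3.2, 4.3]
opening: 0.149
```

```bash
python3 st.py|cut -c36-
```

```text
-1.181 tq [-0.435 -0.26   0.305] F [ 1.6 -3.2  4.3] e6 0.107 q6 1.026 op 0.149
```

Emit:
arm_command:
  increments:
    - [[0, 0, 0, 0.05]]

```text
time: 16.12
eef_pos: [0.4523, 0.031, 0.1672]
tcp_rot: [0.698, 0.119, -0.696, 0.12]
contact_force: [1.5, -1.3, 4.5]
opening: 0.146
```

```bash
python3 st.py|cut -c36-
```

```text
w -1.231 tq [-0.443 -0.242  0.371] F [ 1.5 -1.3  4.5] e6 0.108 q6 1.076 op 0.146
```

Emit:
arm_command:
  increments:
    - [[0, 0, 0, 0.05]]

```text
time: 16.25
eef_pos: [0.4523, 0.031, 0.1673]
tcp_rot: [0.7, 0.102, -0.699, 0.103]
contact_force: [2.6, -2.2, 4.7]
opening: 0.152
```

```bash
python3 st.py|cut -c36-
```

```text
w -1.281 tq [-0.385 -0.303  0.293] F [ 2.6 -2.2  4.7] e6 0.108 q6 1.126 op 0.152
```

Emit:
arm_command:
  increments:
    - [[0, 0, 0, 0.05]]

```text
time: 16.38
eef_pos: [0.4523, 0.031, 0.1672]
tcp_rot: [0.703, 0.084, -0.701, 0.085]
contact_force: [2.1, -2.5, 5.2]
opening: 0.147
```

```bash
python3 st.py|cut -c36-
```

```text
w -1.331 tq [-0.491 -0.282  0.327] F [ 2.1 -2.5  5.2] e6 0.108 q6 1.176 op 0.147
```

Emit:
arm_command:
  increments:
    - [[0, 0, 0, 0.05]]

```text
time: 16.5
eef_pos: [0.4523, 0.031, 0.1673]
tcp_rot: [0.705, 0.067, -0.703, 0.068]
contact_force: [1.6, -2.7, 4.6]
opening: 0.145
```

```bash
python3 st.py|cut -c36-
```

```text
-1.381 tq [-0.461 -0.237  0.333] F [ 1.6 -2.7  4.6] e6 0.108 q6 1.226 op 0.145
```

Emit:
arm_command:
  increments:
    - [[0, 0, 0, 0.05]]

```text
time: 16.62
eef_pos: [0.4523, 0.031, 0.1672]
tcp_rot: [0.706, 0.049, -0.705, 0.05]
contact_force: [1.9, -2.7, 4.8]
opening: 0.141
```

```bash
python3 st.py|cut -c36-
```

```text
w -1.431 tq [-0.459 -0.225  0.314] F [ 1.9 -2.7  4.8] e6 0.108 q6 1.276 op 0.141
```

Emit:
arm_command:
  increments:
    - [[0, 0, 0, 0.05]]

```text
time: 16.75
eef_pos: [0.4523, 0.0309, 0.1672]
tcp_rot: [0.707, 0.031, -0.706, 0.032]
contact_force: [1.3, -2.5, 5.8]
opening: 0.146
```

```bash
python3 st.py|cut -c36-
```

```text
w -1.481 tq [-0.467 -0.219  0.377] F [ 1.3 -2.5  5.8] e6 0.122 q6 1.326 op 0.146
```

Emit:
arm_command:
  increments:
    - [[0, 0, 0, 0.05]]

```text
time: 16.88
eef_pos: [0.4523, 0.0309, 0.1672]
tcp_rot: [0.708, 0.014, -0.706, 0.015]
contact_force: [2.1, -3.3, 4.1]
opening: 0.147
```

```bash
python3 st.py|cut -c36-
```

```text
w -1.531 tq [-0.467 -0.261  0.398] F [ 2.1 -3.3  4.1] e6 0.136 q6 1.376 op 0.147
```

Emit:
arm_command:
  increments:
    - [[0, 0, 0, 0.05]]

```text
time: 17.0
eef_pos: [0.4523, 0.0309, 0.1672]
tcp_rot: [0.708, -0.004, -0.706, -0.003]
contact_force: [2.1, -2.7, 5.1]
opening: 0.149
```

```bash
python3 st.py|cut -c36-
```

```text
-1.581 tq [-0.503 -0.288  0.336] F [ 2.1 -2.7  5.1] e6 0.15 q6 1.426 op 0.149
```

Emit:
arm_command:
  increments:
    - [[0, 0, 0, 0.05], [0, 0, 0, 0.05]]

```text
time: 17.25
eef_pos: [0.4523, 0.0309, 0.1672]
tcp_rot: [0.707, -0.039, -0.705, -0.038]
contact_force: [2.6, -3.3, 4.7]
opening: 0.144
```

```bash
python3 st.py|cut -c36-
```

```text
w -1.68 tq [-0.519 -0.269  0.434] F [ 2.6 -3.3  4.7] e6 0.179 q6 1.525 op 0.144
```

Emit:
arm_command:
  increments:
    - [[0, 0, 0, 0], [0, 0, 0, 0], [0, 0, 0, 0], [-3.5, 0, 0, 0], [-3.5, 0, 0, 0], [0, 0, 0, 0]]
  grip: 4.0

```text
time: 18.0
eef_pos: [0.453, 0.0314, 0.2393]
tcp_rot: [0.708, -0.039, -0.704, -0.039]
contact_force: [-0.0, 0.8, -0.0]
opening: 0.467
```

```bash
python3 st.py; python3 look.py g4;python3 plan.py .5696 -.047 .235 0.01 11
```

```text
t 18.0 p [0.453  0.0314 0.2393] yaw -1.681 tq [-0.014 -0.02  -0.018] F [-0.   0.8 -0. ] e6 0.0 q6 1.525 op 0.467
q [-0.16 -0.23  2.1   0.    1.28  1.53] p [0.451  0.0316 0.2357] yaw -1.681 turn -1.691
[[0.0,0.59,-1.15,-0.154],[0.0,0.76,-1.05,-0.154],[0.0,0.91,-0.92,-0.154],[0.0,1.04,-0.77,-0.154],[0.0,1.15,-0.6,-0.154],[0.0,1.23,-0.41,-0.154],[0.0,1.27,-0.22,-0.154],[0.0,1.29,-0.02,-0.154],[0.0,1.28,0.18,-0.154],[0.0,1.24,0.37,-0.154],[0.0,1.17,0.56,-0.154]]
```

View pics/g4.png

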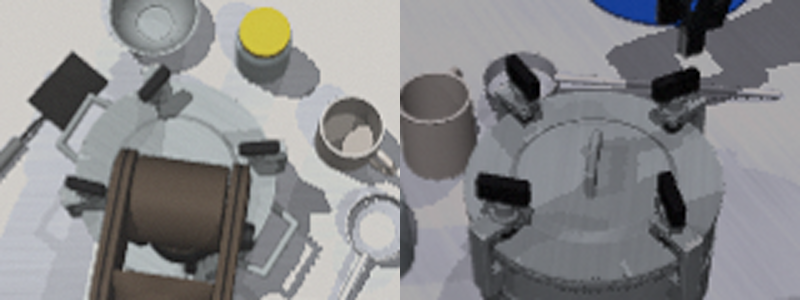

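Emit:
arm_command:
  increments:
    - [[0, 0.59, -1.15, -0.154], [0, 0.76, -1.05, -0.154], [0, 0.91, -0.92, -0.154], [0, 1.04, -0.77, -0.154], [0, 1.15, -0.6, -0.154], [0, 1.23, -0.41, -0.154], [0, 1.27, -0.22, -0.154], [0, 1.29, -0.02, -0.154], [0, 1.28, 0.18, -0.154], [0, 1.24, 0.37, -0.154], [0, 1.17, 0.56, -0.154], [0, 0, 0, 0]]

```text
time: 19.6
eef_pos: [0.5693, -0.0472, 0.2339]
tcp_rot: [0.497, 0.504, -0.498, 0.501]
contact_force: [0.2, -0.1, -0.0]
opening: 0.47
```

```bash
python3 look.py g5; python3 plan.py .5696 -.047 .165 0.01 1
```

```text
q [-0.26  0.06  1.83  0.    1.26 -0.27] p [ 0.5691 -0.0468  0.2346] yaw 0.011 turn 0.001
[[6.96,0.07,0.03,0.001]]
```

View pics/g5.png

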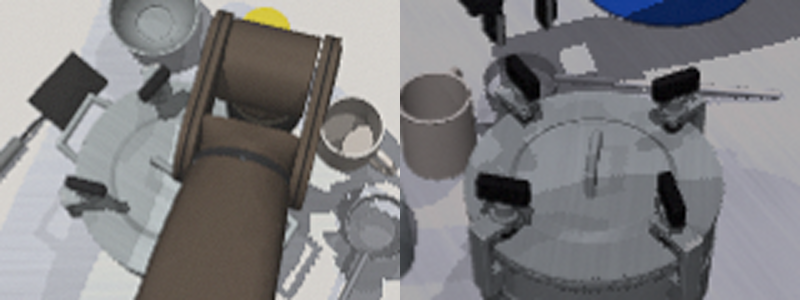

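Above knob B, the fingers at (497,35) and (545,20) straddle the bar at (522,77). I'll descend and grip.

Emit:
arm_command:
  increments:
    - [[1.7, 0, 0, 0], [1.7, 0, 0, 0], [1.7, 0, 0, 0], [1.7, 0, 0, 0], [0, 0, 0, 0]]

```text
time: 20.32
eef_pos: [0.5687, -0.0468, 0.1658]
tcp_rot: [0.496, 0.505, -0.498, 0.502]
contact_force: [-0.1, -0.6, 0.2]
opening: 0.47
```

Emit:
arm_command:
  increments:
    - [[0, 0, 0, 0], [0, 0, 0, 0], [0, 0, 0, 0], [0, 0, 0, 0]]
  grip: 0.5
  grip_force: 60

```text
time: 20.82
eef_pos: [0.57, -0.0475, 0.1695]
tcp_rot: [0.496, 0.503, -0.497, 0.504]
contact_force: [-4.9, -0.8, 6.1]
opening: 0.138
```

```bash
python3 st.py
```

```text
t 20.82 p [ 0.57   -0.0475  0.1695] yaw 0.013 tq [-0.156  0.8    0.063] F [-4.9 -0.8  6.1] e6 0.082 q6 -0.273 op 0.138
```

Emit:
arm_command:
  increments:
    - [[0, 0, 0, 0.05], [0, 0, 0, 0.05], [0, 0, 0, 0.05]]

```text
time: 21.2
eef_pos: [0.5699, -0.0475, 0.1695]
tcp_rot: [-0.533, -0.464, 0.533, -0.465]
contact_force: [-5.1, -1.2, 5.5]
opening: 0.141
```

```bash
python3 st.py|cut -c36-
```

```text
yaw -0.137 tq [-0.227  0.785  0.304] F [-5.1 -1.2  5.5] e6 0.109 q6 -0.122 op 0.141
```

Emit:
arm_command:
  increments:
    - [[0, 0, 0, 0.05]]

```text
time: 21.32
eef_pos: [0.5699, -0.0475, 0.1695]
tcp_rot: [-0.544, -0.451, 0.545, -0.451]
contact_force: [-4.6, -1.0, 5.2]
opening: 0.14
```

```bash
python3 st.py|cut -c36-
```

```text
yaw -0.187 tq [-0.169  0.815  0.313] F [-4.6 -1.   5.2] e6 0.109 q6 -0.072 op 0.14
```

Emit:
arm_command:
  increments:
    - [[0, 0, 0, 0.05]]

```text
time: 21.45
eef_pos: [0.5699, -0.0475, 0.1695]
tcp_rot: [-0.555, -0.437, 0.556, -0.438]
contact_force: [-4.6, -0.1, 6.3]
opening: 0.135
```

```bash
python3 st.py|cut -c36-
```

```text
yaw -0.237 tq [-0.174  0.861  0.359] F [-4.6 -0.1  6.3] e6 0.109 q6 -0.022 op 0.135
```

Emit:
arm_command:
  increments:
    - [[0, 0, 0, 0.05]]

```text
time: 21.58
eef_pos: [0.5699, -0.0475, 0.1695]
tcp_rot: [-0.566, -0.423, 0.567, -0.424]
contact_force: [-3.3, -0.2, 5.2]
opening: 0.14
```

```bash
python3 st.py|cut -c36-
```

```text
yaw -0.287 tq [-0.157  0.885  0.326] F [-3.3 -0.2  5.2] e6 0.109 q6 0.028 op 0.14
```

Emit:
arm_command:
  increments:
    - [[0, 0, 0, 0.05], [0, 0, 0, 0.05]]

```text
time: 21.82
eef_pos: [0.5698, -0.0475, 0.1695]
tcp_rot: [-0.586, -0.394, 0.587, -0.395]
contact_force: [-5.7, -1.1, 5.8]
opening: 0.132
```

```bash
python3 st.py|cut -c36-
```

```text
yaw -0.387 tq [-0.248  0.869  0.299] F [-5.7 -1.1  5.8] e6 0.109 q6 0.128 op 0.132
```

Emit:
arm_command:
  increments:
    - [[0, 0, 0, 0.05], [0, 0, 0, 0.05]]

```text
time: 22.08
eef_pos: [0.5698, -0.0475, 0.1695]
tcp_rot: [-0.605, -0.364, 0.606, -0.365]
contact_force: [-5.5, -0.7, 6.2]
opening: 0.141
```

```bash
python3 st.py|cut -c36-
```

```text
yaw -0.487 tq [-0.19   0.918  0.268] F [-5.5 -0.7  6.2] e6 0.109 q6 0.228 op 0.141
```

Emit:
arm_command:
  increments:
    - [[0, 0, 0, 0.05], [0, 0, 0, 0.05]]

```text
time: 22.32
eef_pos: [0.5698, -0.0474, 0.1695]
tcp_rot: [-0.623, -0.334, 0.624, -0.334]
contact_force: [-6.2, -1.3, 6.0]
opening: 0.136
```

```bash
python3 st.py|cut -c36-
```

```text
yaw -0.587 tq [-0.156  0.994  0.393] F [-6.2 -1.3  6. ] e6 0.109 q6 0.328 op 0.136
```

Emit:
arm_command:
  increments:
    - [[0, 0, 0, 0.05], [0, 0, 0, 0.05]]

```text
time: 22.58
eef_pos: [0.5697, -0.0474, 0.1695]
tcp_rot: [-0.639, -0.302, 0.64, -0.303]
contact_force: [-4.9, -0.2, 6.3]
opening: 0.138
```

```bash
python3 st.py|cut -c36-
```

```text
yaw -0.687 tq [-0.161  0.982  0.325] F [-4.9 -0.2  6.3] e6 0.109 q6 0.428 op 0.138
```

Emit:
arm_command:
  increments:
    - [[0, 0, 0, 0.05], [0, 0, 0, 0.05]]

```text
time: 22.82
eef_pos: [0.5697, -0.0474, 0.1695]
tcp_rot: [-0.653, -0.27, 0.654, -0.27]
contact_force: [-5.4, 0.8, 6.1]
opening: 0.142
```

```bash
python3 st.py|cut -c36-
```

```text
yaw -0.787 tq [-0.125  1.016  0.347] F [-5.4  0.8  6.1] e6 0.109 q6 0.528 op 0.142
```

Emit:
arm_command:
  increments:
    - [[0, 0, 0, 0.05]]

```text
time: 22.95
eef_pos: [0.5697, -0.0474, 0.1695]
tcp_rot: [-0.66, -0.253, 0.661, -0.254]
contact_force: [-5.1, -0.6, 6.5]
opening: 0.139
```

```bash
python3 st.py|cut -c36-
```

```text
yaw -0.837 tq [-0.17   0.994  0.35 ] F [-5.1 -0.6  6.5] e6 0.109 q6 0.578 op 0.139
```

Emit:
arm_command:
  increments:
    - [[0, 0, 0, 0.05]]

```text
time: 23.08
eef_pos: [0.5697, -0.0474, 0.1695]
tcp_rot: [-0.666, -0.237, 0.667, -0.237]
contact_force: [-4.6, -0.4, 6.8]
opening: 0.138
```

```bash
python3 st.py|cut -c36-
```

```text
yaw -0.887 tq [-0.126  1.08   0.322] F [-4.6 -0.4  6.8] e6 0.117 q6 0.628 op 0.138
```

Emit:
arm_command:
  increments:
    - [[0, 0, 0, 0.05]]

```text
time: 23.2
eef_pos: [0.5697, -0.0473, 0.1695]
tcp_rot: [-0.671, -0.22, 0.672, -0.22]
contact_force: [-5.5, 0.1, 6.8]
opening: 0.142
```

```bash
python3 st.py|cut -c36-
```

```text
yaw -0.937 tq [-0.1    1.053  0.285] F [-5.5  0.1  6.8] e6 0.131 q6 0.678 op 0.142
```

Emit:
arm_command:
  increments:
    - [[0, 0, 0, 0.05]]

```text
time: 23.32
eef_pos: [0.5696, -0.0473, 0.1695]
tcp_rot: [-0.677, -0.203, 0.678, -0.204]
contact_force: [-6.5, 0.8, 5.8]
opening: 0.138
```

```bash
python3 st.py|cut -c36-
```

```text
yaw -0.987 tq [-0.138  1.022  0.35 ] F [-6.5  0.8  5.8] e6 0.145 q6 0.728 op 0.138
```

Emit:
arm_command:
  increments:
    - [[0, 0, 0, 0.05]]

```text
time: 23.45
eef_pos: [0.5696, -0.0473, 0.1695]
tcp_rot: [-0.681, -0.186, 0.683, -0.187]
contact_force: [-5.2, -0.4, 6.6]
opening: 0.139
```

```bash
python3 st.py|cut -c36-
```

```text
yaw -1.037 tq [-0.035  1.082  0.394] F [-5.2 -0.4  6.6] e6 0.159 q6 0.778 op 0.139
```

Emit:
arm_command:
  increments:
    - [[0, 0, 0, 0.035], [0, 0, 0, 0.035]]

```text
time: 23.7
eef_pos: [0.5696, -0.0473, 0.1695]
tcp_rot: [-0.688, -0.163, 0.689, -0.163]
contact_force: [-6.4, -0.9, 6.1]
opening: 0.14
```

```bash
python3 st.py|cut -c36-
```

```text
yaw -1.106 tq [-0.1    1.065  0.409] F [-6.4 -0.9  6.1] e6 0.241 q6 0.847 op 0.14
```

Emit:
arm_command:
  increments:
    - [[0, 0, 0, 0], [0, 0, 0, 0], [0, 0, 0, 0], [-3.5, 0, 0, 0], [-3.0, 0, 0, 0], [0, 0, 0, 0]]
  grip: 4.0

```text
time: 24.45
eef_pos: [0.5718, -0.0475, 0.2363]
tcp_rot: [0.69, 0.162, -0.686, 0.164]
contact_force: [0.3, 0.7, 0.4]
opening: 0.47
```

```bash
python3 st.py; python3 look.py g6;python3 plan.py .5298 .149 .235 -.35 8
```

```text
t 24.45 p [ 0.5718 -0.0475  0.2363] yaw -1.107 tq [ 0.004 -0.019 -0.022] F [0.3 0.7 0.4] e6 -0.0 q6 0.847 op 0.47
q [-0.26  0.06  1.83  0.    1.25  0.85] p [ 0.5698 -0.0471  0.2325] yaw -1.107 turn -0.757
[[-0.03,-2.42,-0.65,-0.095],[-0.03,-2.34,-0.88,-0.095],[-0.03,-2.25,-1.09,-0.095],[-0.03,-2.14,-1.3,-0.095],[-0.03,-2.0,-1.5,-0.095],[-0.03,-1.85,-1.68,-0.095],[-0.03,-1.68,-1.85,-0.095],[-0.03,-1.5,-2.0,-0.095]]
```

View pics/g6.png

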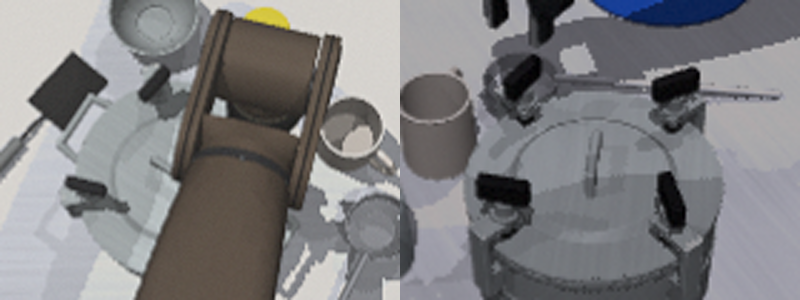

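Emit:
arm_command:
  increments:
    - [[0, -2.42, -0.65, -0.095], [0, -2.34, -0.88, -0.095], [0, -2.25, -1.09, -0.095], [0, -2.14, -1.3, -0.095], [0, -2.0, -1.5, -0.095], [0, -1.85, -1.68, -0.095], [0, -1.68, -1.85, -0.095], [0, -1.5, -2.0, -0.095], [0, 0, 0, 0]]

```text
time: 25.68
eef_pos: [0.5287, 0.1499, 0.231]
tcp_rot: [-0.577, -0.407, 0.58, -0.406]
contact_force: [-0.2, -0.3, -0.6]
opening: 0.469
```

```bash
python3 look.py g7; python3 plan.py .5298 .149 .165 -.35 1
```

```text
q [ 0.09  0.01  1.88 -0.    1.25  0.44] p [0.5295 0.1486 0.2318] yaw -0.348 turn 0.002
[[6.68,0.03,-0.06,0.002]]
```

View pics/g7.png

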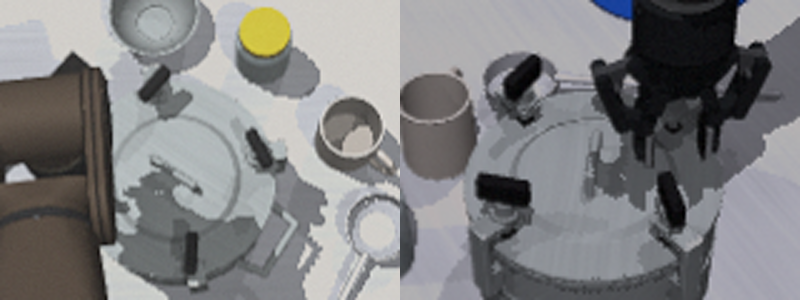

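The fingers at (645,155) and (712,150) straddle knob D at (672,200). I'll descend and grip.

Emit:
arm_command:
  increments:
    - [[1.7, 0, 0, 0], [1.7, 0, 0, 0], [1.6, 0, 0, 0], [1.6, 0, 0, 0], [0, 0, 0, 0]]

```text
time: 26.4
eef_pos: [0.5288, 0.1487, 0.165]
tcp_rot: [-0.578, -0.407, 0.58, -0.405]
contact_force: [0.0, 0.7, -0.0]
opening: 0.466
```

Emit:
arm_command:
  increments:
    - [[0, 0, 0, 0], [0, 0, 0, 0], [0, 0, 0, 0], [0, 0, 0, 0]]
  grip: 0.5
  grip_force: 60

```text
time: 26.9
eef_pos: [0.53, 0.1492, 0.1681]
tcp_rot: [0.579, 0.406, -0.579, 0.406]
contact_force: [-4.0, 0.8, 3.3]
opening: 0.151
```

```bash
python3 st.py
```

```text
t 26.9 p [0.53   0.1492 0.1681] yaw -0.346 tq [0.212 0.651 0.304] F [-4.   0.8  3.3] e6 0.311 q6 0.436 op 0.151
```

Emit:
arm_command:
  increments:
    - [[0, 0, 0, 0.05], [0, 0, 0, 0.05], [0, 0, 0, 0.05]]

```text
time: 27.28
eef_pos: [0.5301, 0.1492, 0.1682]
tcp_rot: [0.608, 0.361, -0.608, 0.361]
contact_force: [-4.5, 1.5, 3.7]
opening: 0.151
```

```bash
python3 st.py|cut -c36-
```

```text
w -0.498 tq [0.202 0.65  0.313] F [-4.5  1.5  3.7] e6 0.106 q6 0.588 op 0.151
```

Emit:
arm_command:
  increments:
    - [[0, 0, 0, 0.05]]

```text
time: 27.4
eef_pos: [0.5301, 0.1491, 0.1682]
tcp_rot: [0.617, 0.346, -0.617, 0.346]
contact_force: [-4.0, 1.0, 3.6]
opening: 0.153
```

```bash
python3 st.py|cut -c36-
```

```text
-0.548 tq [0.183 0.654 0.344] F [-4.   1.   3.6] e6 0.106 q6 0.638 op 0.153
```

Emit:
arm_command:
  increments:
    - [[0, 0, 0, 0.05]]

```text
time: 27.52
eef_pos: [0.5301, 0.1492, 0.1682]
tcp_rot: [0.625, 0.331, -0.625, 0.33]
contact_force: [-3.3, 1.0, 4.0]
opening: 0.153
```

```bash
python3 st.py|cut -c36-
```

```text
w -0.598 tq [0.17  0.607 0.282] F [-3.3  1.   4. ] e6 0.106 q6 0.688 op 0.153
```

Emit:
arm_command:
  increments:
    - [[0, 0, 0, 0.05]]

```text
time: 27.65
eef_pos: [0.5301, 0.1491, 0.1682]
tcp_rot: [0.633, 0.315, -0.633, 0.315]
contact_force: [-3.5, 0.9, 4.0]
opening: 0.151
```

```bash
python3 st.py|cut -c36-
```

```text
w -0.648 tq [0.194 0.615 0.343] F [-3.5  0.9  4. ] e6 0.106 q6 0.738 op 0.151
```

Emit:
arm_command:
  increments:
    - [[0, 0, 0, 0.05], [0, 0, 0, 0.05]]

```text
time: 27.9
eef_pos: [0.5301, 0.1491, 0.1682]
tcp_rot: [0.648, 0.283, -0.648, 0.283]
contact_force: [-3.6, 0.5, 4.4]
opening: 0.147
```

```bash
python3 st.py|cut -c36-
```

```text
-0.748 tq [0.173 0.569 0.318] F [-3.6  0.5  4.4] e6 0.106 q6 0.838 op 0.147
```

Emit:
arm_command:
  increments:
    - [[0, 0, 0, 0.05], [0, 0, 0, 0.05]]

```text
time: 28.15
eef_pos: [0.5301, 0.1491, 0.1682]
tcp_rot: [0.662, 0.25, -0.661, 0.25]
contact_force: [-3.8, 1.0, 3.7]
opening: 0.153
```

```bash
python3 st.py|cut -c36-
```

```text
w -0.848 tq [0.119 0.615 0.323] F [-3.8  1.   3.7] e6 0.106 q6 0.938 op 0.153
```

Emit:
arm_command:
  increments:
    - [[0, 0, 0, 0.05]]

```text
time: 28.28
eef_pos: [0.5302, 0.149, 0.1682]
tcp_rot: [0.668, 0.233, -0.667, 0.233]
contact_force: [-3.7, -0.7, 4.7]
opening: 0.148
```

```bash
python3 st.py|cut -c36-
```

```text
w -0.898 tq [0.182 0.563 0.325] F [-3.7 -0.7  4.7] e6 0.106 q6 0.988 op 0.148
```

Emit:
arm_command:
  increments:
    - [[0, 0, 0, 0.05], [0, 0, 0, 0.05]]

```text
time: 28.52
eef_pos: [0.5302, 0.1491, 0.1682]
tcp_rot: [0.678, 0.2, -0.678, 0.2]
contact_force: [-3.0, 1.0, 3.8]
opening: 0.15
```

```bash
python3 st.py|cut -c36-
```

```text
w -0.998 tq [0.117 0.567 0.318] F [-3.   1.   3.8] e6 0.117 q6 1.088 op 0.15
```

Emit:
arm_command:
  increments:
    - [[0, 0, 0, 0.05], [0, 0, 0, 0.05]]

```text
time: 28.78
eef_pos: [0.5302, 0.149, 0.1682]
tcp_rot: [0.688, 0.166, -0.687, 0.166]
contact_force: [-3.4, 1.1, 4.1]
opening: 0.148
```

```bash
python3 st.py|cut -c36-
```

```text
w -1.098 tq [0.118 0.571 0.348] F [-3.4  1.1  4.1] e6 0.146 q6 1.188 op 0.148
```

Emit:
arm_command:
  increments:
    - [[0, 0, 0, 0.05]]

```text
time: 28.9
eef_pos: [0.5302, 0.149, 0.1682]
tcp_rot: [0.692, 0.148, -0.691, 0.149]
contact_force: [-3.5, 0.5, 3.6]
opening: 0.15
```

```bash
python3 st.py|cut -c36-
```

```text
-1.148 tq [0.119 0.58  0.353] F [-3.5  0.5  3.6] e6 0.16 q6 1.238 op 0.15
```

Emit:
arm_command:
  increments:
    - [[0, 0, 0, 0.05]]

```text
time: 29.02
eef_pos: [0.5302, 0.149, 0.1682]
tcp_rot: [0.695, 0.131, -0.695, 0.131]
contact_force: [-3.9, 0.1, 3.7]
opening: 0.15
```

```bash
python3 st.py|cut -c36-
```

```text
w -1.198 tq [0.137 0.637 0.359] F [-3.9  0.1  3.7] e6 0.174 q6 1.288 op 0.15
```

Emit:
arm_command:
  increments:
    - [[0, 0, 0, 0], [0, 0, 0, 0], [0, 0, 0, 0], [-3.5, 0, 0, 0], [-3.0, 0, 0, 0], [0, 0, 0, 0]]
  grip: 4.0

```text
time: 29.78
eef_pos: [0.5319, 0.149, 0.2355]
tcp_rot: [0.697, 0.131, -0.692, 0.132]
contact_force: [0.4, -0.3, 0.0]
opening: 0.466
```

```bash
python3 st.py; python3 look.py g8;python3 plan.py .648 .071 .232 .792 12
```

```text
t 29.77 p [0.5319 0.149  0.2355] yaw -1.197 tq [-0.016  0.016 -0.022] F [ 0.4 -0.3  0. ] e6 -0.0 q6 1.286 op 0.466
q [ 0.09  0.01  1.88 -0.    1.25  1.29] p [0.5299 0.1488 0.2317] yaw -1.197 turn -1.989
[[-0.0,0.96,-0.68,-0.166],[-0.0,1.06,-0.51,-0.166],[-0.0,1.13,-0.33,-0.166],[-0.0,1.17,-0.14,-0.166],[-0.0,1.18,0.06,-0.166],[-0.0,1.15,0.25,-0.166],[-0.0,1.09,0.44,-0.166],[-0.0,1.01,0.61,-0.166],[-0.0,0.89,0.77,-0.166],[-0.0,0.75,0.91,-0.166],[-0.0,0.59,1.02,-0.166],[-0.0,0.41,1.1,-0.166]]
```

View pics/g8.png

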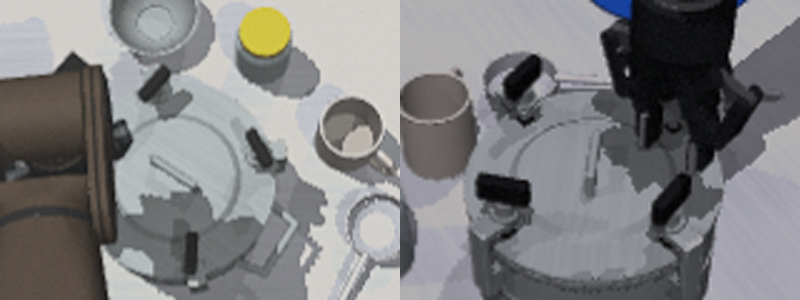

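Emit:
arm_command:
  increments:
    - [[0, 0.96, -0.68, -0.166], [0, 1.06, -0.51, -0.166], [0, 1.13, -0.33, -0.166], [0, 1.17, -0.14, -0.166], [0, 1.18, 0.06, -0.166], [0, 1.15, 0.25, -0.166], [0, 1.09, 0.44, -0.166], [0, 1.01, 0.61, -0.166], [0, 0.89, 0.77, -0.166], [0, 0.75, 0.91, -0.166], [0, 0.59, 1.02, -0.166], [0, 0.41, 1.1, -0.166], [0, 0, 0, 0]]

```text
time: 31.5
eef_pos: [0.6475, 0.0707, 0.2298]
tcp_rot: [0.268, 0.655, -0.269, 0.653]
contact_force: [-0.5, 0.4, 0.4]
opening: 0.468
```

```bash
python3 st.py; python3 plan.py .648 .071 .165 .792 1
```

```text
t 31.5 p [0.6475 0.0707 0.2298] yaw 0.792 tq [-0.009 -0.042 -0.027] F [-0.5  0.4  0.4] e6 -0.237 q6 -0.839 op 0.468
q [-0.05  0.24  1.64 -0.    1.27 -0.84] p [0.6475 0.0707 0.2298] yaw 0.792 turn 0.0
[[6.48,0.07,0.04,0.0]]
```

Emit:
arm_command:
  increments:
    - [[1.7, 0, 0, 0], [1.7, 0, 0, 0], [1.6, 0, 0, 0], [1.5, 0, 0, 0], [0, 0, 0, 0]]

```text
time: 32.12
eef_pos: [0.6469, 0.0713, 0.1649]
tcp_rot: [0.267, 0.656, -0.268, 0.653]
contact_force: [-0.5, -0.5, 0.3]
opening: 0.47
```

Emit:
arm_command:
  increments:
    - [[0, 0, 0, 0], [0, 0, 0, 0], [0, 0, 0, 0], [0, 0, 0, 0]]
  grip: 0.5
  grip_force: 60

```text
time: 32.62
eef_pos: [0.6483, 0.071, 0.1685]
tcp_rot: [0.268, 0.654, -0.268, 0.655]
contact_force: [-3.7, -3.2, 5.2]
opening: 0.143
```

```bash
python3 st.py
```

```text
t 32.62 p [0.6483 0.071  0.1685] yaw 0.794 tq [ 0.018  0.441 -0.084] F [-3.7 -3.2  5.2] e6 -0.098 q6 -0.841 op 0.143
```

Emit:
arm_command:
  increments:
    - [[0, 0, 0, 0.05], [0, 0, 0, 0.05]]

```text
time: 32.88
eef_pos: [0.6483, 0.071, 0.1686]
tcp_rot: [0.3, 0.64, -0.3, 0.641]
contact_force: [-4.3, -2.1, 5.4]
opening: 0.143
```

```bash
python3 st.py|cut -c36-
```

```text
w 0.696 tq [0.047 0.453 0.413] F [-4.3 -2.1  5.4] e6 0.208 q6 -0.741 op 0.143
```

Emit:
arm_command:
  increments:
    - [[0, 0, 0, 0.05]]

```text
time: 33.0
eef_pos: [0.6483, 0.0709, 0.1685]
tcp_rot: [0.315, 0.632, -0.316, 0.633]
contact_force: [-3.5, -2.9, 4.5]
opening: 0.135
```

```bash
python3 st.py|cut -c36-
```

```text
0.646 tq [0.027 0.441 0.419] F [-3.5 -2.9  4.5] e6 0.222 q6 -0.691 op 0.135
```

Emit:
arm_command:
  increments:
    - [[0, 0, 0, 0.05]]

```text
time: 33.12
eef_pos: [0.6483, 0.0709, 0.1685]
tcp_rot: [0.331, 0.624, -0.331, 0.625]
contact_force: [-3.8, -2.2, 4.9]
opening: 0.139
```

```bash
python3 st.py|cut -c36-
```

```text
w 0.596 tq [0.034 0.416 0.473] F [-3.8 -2.2  4.9] e6 0.237 q6 -0.641 op 0.139
```

Emit:
arm_command:
  increments:
    - [[0, 0, 0, 0.05], [0, 0, 0, 0.05]]

```text
time: 33.38
eef_pos: [0.6483, 0.0709, 0.1685]
tcp_rot: [0.362, 0.607, -0.362, 0.608]
contact_force: [-4.4, -1.5, 5.0]
opening: 0.139
```

```bash
python3 st.py|cut -c36-
```

```text
w 0.496 tq [-0.023  0.438  0.447] F [-4.4 -1.5  5. ] e6 0.265 q6 -0.541 op 0.139
```

Emit:
arm_command:
  increments:
    - [[0, 0, 0, 0.05], [0, 0, 0, 0.05]]

```text
time: 33.62
eef_pos: [0.6483, 0.0709, 0.1685]
tcp_rot: [0.392, 0.588, -0.392, 0.589]
contact_force: [-4.0, -2.0, 5.2]
opening: 0.138
```

```bash
python3 st.py|cut -c36-
```

```text
w 0.396 tq [-0.158  0.399  0.498] F [-4.  -2.   5.2] e6 0.294 q6 -0.442 op 0.138
```

Emit:
arm_command:
  increments:
    - [[0, 0, 0, 0], [0, 0, 0, 0], [0, 0, 0, 0], [-3.5, 0, 0, 0], [-3.0, 0, 0, 0], [0, 0, 0, 0]]
  grip: 4.0

```text
time: 34.38
eef_pos: [0.6498, 0.0712, 0.2355]
tcp_rot: [0.393, 0.587, -0.391, 0.59]
contact_force: [0.6, 0.2, -0.0]
opening: 0.469
```

```bash
python3 st.py; python3 plan.py .452 .031 .232 -1.68 13
```

```text
t 34.38 p [0.6498 0.0712 0.2355] yaw 0.395 tq [-0.062 -0.014  0.001] F [ 0.6  0.2 -0. ] e6 -0.0 q6 -0.441 op 0.469
q [-0.05  0.23  1.63  0.    1.27 -0.44] p [0.6498 0.0712 0.2355] yaw 0.395 turn 2.075
[[0.02,-1.52,-0.3,0.16],[0.02,-1.55,-0.05,0.16],[0.02,-1.54,0.19,0.16],[0.02,-1.49,0.44,0.16],[0.02,-1.4,0.67,0.16],[0.02,-1.28,0.88,0.16],[0.02,-1.12,1.08,0.16],[0.02,-0.93,1.24,0.16],[0.02,-0.72,1.37,0.16],[0.02,-0.5,1.47,0.16],[0.02,-0.26,1.53,0.16],[0.02,-0.01,1.55,0.16],[0.02,0.24,1.53,0.16]]
```

Emit:
arm_command:
  increments:
    - [[0, -1.52, -0.3, 0.16], [0, -1.55, -0.05, 0.16], [0, -1.54, 0.19, 0.16], [0, -1.49, 0.44, 0.16], [0, -1.4, 0.67, 0.16], [0, -1.28, 0.88, 0.16], [0, -1.12, 1.08, 0.16], [0, -0.93, 1.24, 0.16], [0, -0.72, 1.37, 0.16], [0, -0.5, 1.47, 0.16], [0, -0.26, 1.53, 0.16], [0, -0.01, 1.55, 0.16], [0, 0.24, 1.53, 0.16], [0, 0, 0, 0]]

```text
time: 36.12
eef_pos: [0.4492, 0.0311, 0.2306]
tcp_rot: [-0.705, 0.04, 0.707, 0.04]
contact_force: [-0.6, -0.3, 0.1]
opening: 0.468
```

```bash
python3 plan.py .4515 .031 .165 -1.68 1; python3 look.py g9
```

```text
q [-0.16 -0.23  2.1   0.    1.27  1.53] p [0.4492 0.0311 0.2306] yaw -1.684 turn -0.004
[[6.55,-0.01,-0.24,-0.004]]
```

View pics/g9.png

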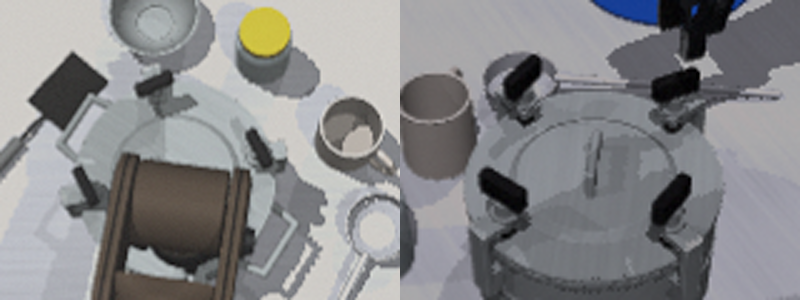

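Emit:
arm_command:
  increments:
    - [[1.7, 0, -0.1, 0], [1.7, 0, 0, 0], [1.6, 0, 0, 0], [1.5, 0, 0, 0], [0, 0, 0, 0]]

```text
time: 36.85
eef_pos: [0.4503, 0.0311, 0.1654]
tcp_rot: [-0.705, 0.04, 0.707, 0.04]
contact_force: [0.8, 0.7, 0.4]
opening: 0.466
```

Emit:
arm_command:
  increments:
    - [[0, 0, 0, 0], [0, 0, 0, 0], [0, 0, 0, 0], [0, 0, 0, 0]]
  grip: 0.5
  grip_force: 60

```text
time: 37.35
eef_pos: [0.4519, 0.0309, 0.1687]
tcp_rot: [0.706, -0.04, -0.706, -0.041]
contact_force: [-2.9, 0.6, 5.8]
opening: 0.133
```

```bash
python3 st.py
```

```text
t 37.35 p [0.4519 0.0309 0.1687] yaw -1.685 tq [ 0.116  0.469 -0.105] F [-2.9  0.6  5.8] e6 -0.11 q6 1.529 op 0.133
```

Emit:
arm_command:
  increments:
    - [[0, 0, 0, 0.05], [0, 0, 0, 0.05], [0, 0, 0, 0.05]]

```text
time: 37.72
eef_pos: [0.4519, 0.0309, 0.1687]
tcp_rot: [0.701, -0.093, -0.701, -0.093]
contact_force: [-2.7, 0.9, 5.5]
opening: 0.139
```

```bash
python3 st.py|cut -c36-
```

```text
w -1.834 tq [0.158 0.455 0.466] F [-2.7  0.9  5.5] e6 0.23 q6 1.678 op 0.139
```

Emit:
arm_command:
  increments:
    - [[0, 0, 0, 0.05], [0, 0, 0, 0.05], [0, 0, 0, 0.05]]

```text
time: 38.1
eef_pos: [0.4519, 0.0309, 0.1687]
tcp_rot: [0.693, -0.145, -0.692, -0.145]
contact_force: [-2.6, 0.9, 5.9]
opening: 0.138
```

```bash
python3 st.py|cut -c36-
```

```text
-1.984 tq [0.173 0.439 0.477] F [-2.6  0.9  5.9] e6 0.273 q6 1.828 op 0.138
```

Emit:
arm_command:
  increments:
    - [[0, 0, 0, 0.05], [0, 0, 0, 0.03]]

```text
time: 38.35
eef_pos: [0.4519, 0.0309, 0.1687]
tcp_rot: [0.686, -0.173, -0.685, -0.172]
contact_force: [-2.8, -0.4, 6.8]
opening: 0.139
```

```bash
python3 st.py|cut -c36-
```

```text
w -2.063 tq [0.171 0.426 0.445] F [-2.8 -0.4  6.8] e6 0.399 q6 1.907 op 0.139
```

Emit:
arm_command:
  increments:
    - [[0, 0, 0, 0], [0, 0, 0, 0], [0, 0, 0, 0], [-3.5, 0, 0, 0], [-3.0, 0, 0, 0], [0, 0, 0, 0]]
  grip: 4.0

```text
time: 39.1
eef_pos: [0.4529, 0.0307, 0.2348]
tcp_rot: [0.688, -0.173, -0.684, -0.173]
contact_force: [0.1, -0.3, 0.3]
opening: 0.469
```

```bash
python3 st.py; python3 plan.py .5300 .149 .232 -1.198 7
```

```text
t 39.1 p [0.4529 0.0307 0.2348] yaw -2.065 tq [-0.008 -0.051 -0.01 ] F [ 0.1 -0.3  0.3] e6 -0.0 q6 1.908 op 0.469
q [-0.16 -0.23  2.1   0.    1.27  1.91] p [0.4529 0.0307 0.2348] yaw -2.065 turn -0.867
[[0.04,-2.01,-0.17,-0.124],[0.04,-1.97,-0.41,-0.124],[0.04,-1.91,-0.66,-0.124],[0.04,-1.81,-0.89,-0.124],[0.04,-1.69,-1.1,-0.124],[0.04,-1.54,-1.3,-0.124],[0.04,-1.37,-1.48,-0.124]]
```

Emit:
arm_command:
  increments:
    - [[0, -2.01, -0.17, -0.124], [0, -1.97, -0.41, -0.124], [0, -1.91, -0.66, -0.124], [0, -1.81, -0.89, -0.124], [0, -1.69, -1.1, -0.124], [0, -1.54, -1.3, -0.124], [0, -1.37, -1.48, -0.124], [0, 0, 0, 0], [0, 0, 0, 0]]

```text
time: 40.22
eef_pos: [0.5276, 0.1489, 0.231]
tcp_rot: [-0.694, -0.131, 0.696, -0.131]
contact_force: [0.3, 0.5, -0.8]
opening: 0.469
```

```bash
python3 plan.py .5300 .149 .166 -1.198 1
```

```text
q [ 0.09  0.01  1.89 -0.    1.25  1.29] p [0.5276 0.1489 0.231 ] yaw -1.198 turn -0.0
[[6.5,0.08,-0.24,-0.0]]
```

Emit:
arm_command:
  increments:
    - [[1.7, 0.05, -0.1, 0], [1.7, 0, 0, 0], [1.6, 0, 0, 0], [1.5, 0, 0, 0], [0, 0, 0, 0]]

```text
time: 40.85
eef_pos: [0.5283, 0.149, 0.1652]
tcp_rot: [-0.693, -0.131, 0.696, -0.131]
contact_force: [-0.4, -0.1, 0.5]
opening: 0.469
```

Emit:
arm_command:
  increments:
    - [[0, 0, 0, 0], [0, 0, 0, 0], [0, 0, 0, 0], [0, 0, 0, 0]]
  grip: 0.5
  grip_force: 60

```text
time: 41.35
eef_pos: [0.5298, 0.1489, 0.1691]
tcp_rot: [0.695, 0.131, -0.695, 0.132]
contact_force: [-2.6, -0.8, 5.7]
opening: 0.14
```

```bash
python3 st.py
```

```text
t 41.35 p [0.5298 0.1489 0.1691] yaw -1.197 tq [-0.369  0.659 -0.013] F [-2.6 -0.8  5.7] e6 0.002 q6 1.287 op 0.14
```

Emit:
arm_command:
  increments:
    - [[0, 0, 0, 0.05], [0, 0, 0, 0.05], [0, 0, 0, 0.05]]

```text
time: 41.72
eef_pos: [0.5298, 0.1489, 0.1691]
tcp_rot: [0.703, 0.079, -0.702, 0.08]
contact_force: [-2.6, -1.1, 6.0]
opening: 0.14
```

```bash
python3 st.py|cut -c36-
```

```text
w -1.346 tq [-0.313  0.658  0.414] F [-2.6 -1.1  6. ] e6 0.237 q6 1.437 op 0.14
```

Emit:
arm_command:
  increments:
    - [[0, 0, 0, 0.05], [0, 0, 0, 0.05], [0, 0, 0, 0.05]]

```text
time: 42.1
eef_pos: [0.5298, 0.1489, 0.169]
tcp_rot: [0.707, 0.026, -0.706, 0.027]
contact_force: [-2.1, -1.8, 5.1]
opening: 0.139
```

```bash
python3 st.py|cut -c36-
```

```text
-1.496 tq [-0.316  0.717  0.518] F [-2.1 -1.8  5.1] e6 0.28 q6 1.587 op 0.139
```

Emit:
arm_command:
  increments:
    - [[0, 0, 0, 0.05], [0, 0, 0, 0.03]]

```text
time: 42.35
eef_pos: [0.5298, 0.1489, 0.1691]
tcp_rot: [0.707, -0.002, -0.707, -0.001]
contact_force: [-2.3, -1.7, 6.1]
opening: 0.142
```

Emit:
arm_command:
  increments:
    - [[0, 0, 0, 0], [0, 0, 0, 0], [0, 0, 0, 0], [-3.5, 0, 0, 0], [-3.0, 0, 0, 0], [0, 0, 0, 0]]
  grip: 4.0

```text
time: 43.1
eef_pos: [0.5311, 0.1494, 0.2352]
tcp_rot: [0.709, -0.002, -0.705, -0.002]
contact_force: [-0.2, -0.4, -0.4]
opening: 0.47
```

```bash
python3 st.py; python3 plan.py .5705 -.047 .232 -1.106 6
```

```text
t 43.1 p [0.5311 0.1494 0.2352] yaw -1.577 tq [ 0.024 -0.029 -0.028] F [-0.2 -0.4 -0.4] e6 0.0 q6 1.667 op 0.47
q [0.09 0.01 1.88 0.   1.25 1.67] p [0.5311 0.1494 0.2352] yaw -1.577 turn -0.471
[[0.05,3.27,-0.68,-0.078],[0.05,3.31,-0.42,-0.078],[0.05,3.33,-0.16,-0.078],[0.05,3.34,0.1,-0.078],[0.05,3.32,0.36,-0.078],[0.05,3.28,0.62,-0.078]]
```

Emit:
arm_command:
  increments:
    - [[0, 3.27, -0.68, -0.078], [0, 3.31, -0.42, -0.078], [0, 3.33, -0.16, -0.078], [0, 3.34, 0.1, -0.078], [0, 3.32, 0.36, -0.078], [0, 3.28, 0.62, -0.078], [0, 0, 0, 0], [0, 0, 0, 0]]

```text
time: 44.1
eef_pos: [0.5682, -0.0467, 0.2309]
tcp_rot: [-0.688, -0.162, 0.689, -0.161]
contact_force: [0.6, 0.3, -0.4]
opening: 0.469
```

```bash
python3 plan.py .570 -.047 .166 -1.106 1; python3 look.py g10
```

```text
q [-0.26  0.06  1.84  0.    1.25  0.85] p [ 0.5682 -0.0467  0.2309] yaw -1.11 turn -0.004
[[6.49,0.12,-0.16,-0.004]]
```

View pics/g10.png

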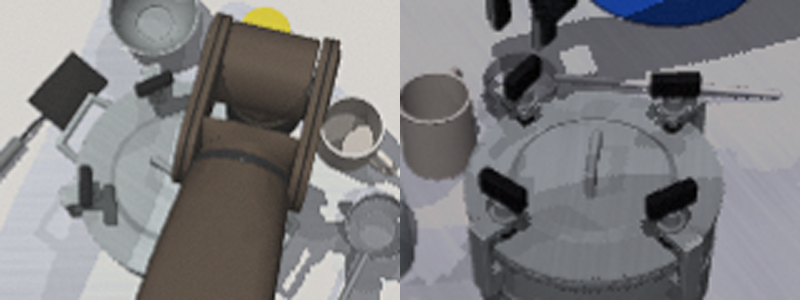

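Emit:
arm_command:
  increments:
    - [[1.7, 0.1, -0.1, 0], [1.7, 0, 0, 0], [1.6, 0, 0, 0], [1.5, 0, 0, 0], [0, 0, 0, 0]]

```text
time: 44.82
eef_pos: [0.5691, -0.0474, 0.1651]
tcp_rot: [-0.687, -0.162, 0.69, -0.161]
contact_force: [-0.4, -0.2, -0.4]
opening: 0.468
```

Emit:
arm_command:
  increments:
    - [[0, 0, 0, 0], [0, 0, 0, 0], [0, 0, 0, 0], [0, 0, 0, 0]]
  grip: 0.5
  grip_force: 60

```text
time: 45.32
eef_pos: [0.5701, -0.047, 0.1688]
tcp_rot: [-0.688, -0.163, 0.688, -0.162]
contact_force: [-4.3, 3.8, 5.3]
opening: 0.142
```

```bash
python3 st.py
```

```text
t 45.33 p [ 0.5701 -0.047   0.1688] yaw -1.107 tq [0.724 0.754 0.387] F [-4.3  3.8  5.3] e6 0.384 q6 0.847 op 0.142
```

Emit:
arm_command:
  increments:
    - [[0, 0, 0, 0.05], [0, 0, 0, 0.05], [0, 0, 0, 0.05]]

```text
time: 45.7
eef_pos: [0.5701, -0.047, 0.1688]
tcp_rot: [-0.698, -0.11, 0.699, -0.109]
contact_force: [-3.9, 3.7, 5.9]
opening: 0.14
```

```bash
python3 st.py|cut -c36-
```

```text
yaw -1.259 tq [0.687 0.752 0.362] F [-3.9  3.7  5.9] e6 0.222 q6 0.999 op 0.14
```

Emit:
arm_command:
  increments:
    - [[0, 0, 0, 0.05], [0, 0, 0, 0.05], [0, 0, 0, 0.05]]

```text
time: 46.08
eef_pos: [0.5702, -0.047, 0.1688]
tcp_rot: [-0.705, -0.057, 0.705, -0.057]
contact_force: [-3.8, 3.3, 5.4]
opening: 0.141
```

```bash
python3 st.py|cut -c36-
```

```text
yaw -1.409 tq [0.779 0.736 0.439] F [-3.8  3.3  5.4] e6 0.264 q6 1.149 op 0.141
```

Emit:
arm_command:
  increments:
    - [[0, 0, 0, 0.05], [0, 0, 0, 0.05]]

```text
time: 46.32
eef_pos: [0.5702, -0.047, 0.1688]
tcp_rot: [-0.707, -0.022, 0.707, -0.022]
contact_force: [-4.0, 3.6, 5.9]
opening: 0.137
```

```bash
python3 st.py|cut -c36-
```

```text
yaw -1.509 tq [0.74  0.753 0.492] F [-4.   3.6  5.9] e6 0.293 q6 1.248 op 0.137
```

Emit:
arm_command:
  increments:
    - [[0, 0, 0, 0], [0, 0, 0, 0], [0, 0, 0, 0], [-3.5, 0, 0, 0], [-4.5, 0, 0, 0], [-4.5, 0, 0, 0], [0, 0, 0, 0], [0, 0, 0, 0]]
  grip: 4.0

```text
time: 47.32
eef_pos: [0.5699, -0.0477, 0.2913]
tcp_rot: [-0.706, -0.022, 0.707, -0.022]
contact_force: [-0.3, -0.6, -0.8]
opening: 0.468
```

```bash
python3 st.py
python3 - <<'E'
from h import *
a=optics.read_camera('top'); b=optics.read_camera('scene')
cv2.imwrite('pics/end_scene.png',b)
for n,im in (('scene',b),('top',a)):
    for o in ['jar','ladle','spatula','bowl','mug','lid']: print(n,o,[(d['at'],d['conf']) for d in optics.place_of(n,o)][:3])
E
```

```text
t 47.33 p [ 0.5699 -0.0477  0.2913] yaw -1.509 tq [ 0.053 -0.027  0.04 ] F [-0.3 -0.6 -0.8] e6 0.0 q6 1.248 op 0.468
scene jar [([248.7, 196.6], 0.93)]
scene ladle [([193.6, 287.9], 0.77), ([226.5, 241.1], 0.56)]
scene spatula [([319.5, 283.5], 0.71), ([187.2, 245.7], 0.52), ([250.3, 272.2], 0.5)]
scene bowl [([295.5, 198.5], 0.56)]
scene mug [([213.6, 219.7], 0.61), ([179.8, 247.1], 0.39)]
scene lid [([222.7, 273.4], 0.83), ([150.1, 297.4], 0.78), ([291.2, 412.2], 0.61)]
top jar []
top ladle [([264.2, 326.2], 0.82)]
top spatula [([191.2, 203.5], 0.96)]
top bowl [([147.1, 257.0], 0.92)]
top mug [([191.0, 333.8], 0.83)]
top lid [([313.2, 387.6], 0.85), ([206.2, 266.5], 0.75), ([209.9, 229.4], 0.48)]
```

View pics/end_scene.png

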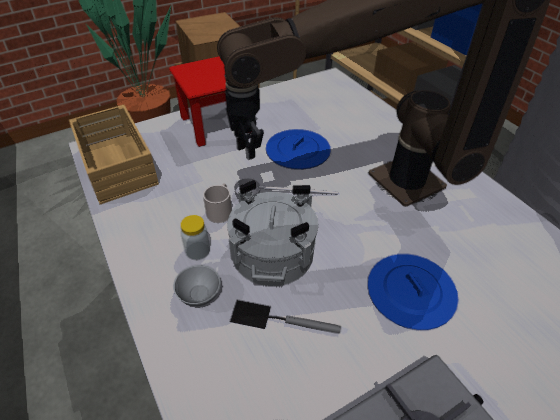

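The end picture matches the start one: jar at (195,237), mug (217,204), bowl (198,287), spatula (285,319), ladle and lid unmoved. All four bars are turned and the gripper is clear of everything.

```bash
python3 -c "
from plant import ctrl
print(ctrl.sign_off())"
```

```text
the job is handed in; nothing more can be done
None
```

All four clamps are tightened and the job is handed in, at 47 s of the 72 s allowed. It reported no verdict, and foot force can't be read directly, so the forces below are estimates.

**Order:** I named the knobs by position: A is the far one, C the near one, B the right one and D the left one. The first round went A, C, B, D, bringing each to about 0.2–0.25 rad past first touch (roughly 11–13 N). The second round went A, C, D, B, bringing each to about 0.62–0.66 rad past touch (roughly 33–37 N).

**Feeling the touch:** The wrist moment was too noisy to show it. The last joint's effort at constant turning speed was steady, at about 0.108 N m while loose. It then climbed 0.28 N m per rad once the foot touched.

**Final checks:**
- **Knob B:** angle and effort agreed, at 0.65 rad past touch by both.
- **Knobs A, C and D:** the two measures differed slightly, by about 0.03 rad for A and C and 0.07 rad for D. For D I stopped at the middle value, so its force is somewhere between 33 and 37 N.
- **Knob A:** its touch point is the least certain, because I stopped several times while it was first touching. In the second round the effort reading gave nearly the same point.
- **Bench and lid:** in the last scene picture the lid and all five bystanders look to be where they were at the start. I compared this by eye, not by measurement. The jar was not found in the last top view.
- **Robot:** the gripper is clear of everything and the contact force reads about zero.

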